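# Refill the paint tray and fit its cover board

## Task

Refill the paint tray for the next painting class: take every paint cake there is in the stock bin, set each upright in the tray well of its own colour, and press it fully down until it stays flush with the tray's top. Once all of them are home, lower the cover board, handle up, over the two pins until it lies flat on the tray, and let go; leave the cup, the plate and the brush where they are.

Things in the scene. Friction and masses are not known exactly. Their poses are not given: they have to be found in the camera images.
- tray: fixed pale-wood tray, 204 (x) x 130 (y) x 36 mm high, origin at the centre of its underside. Its flat top has four wells, 66 (x) x 46 (y) mm, at x = +-40, y = +-32 mm, each marked by a stripe beside it and a dot on the black lifting pad inside it, in its colour. Two steel pins, 10 mm thick, tapered, rise 18 mm above the top face at x = +-88, y = 0
- bin: fixed lilac stock bin lying on the table, 168 (x) x 204 (y) mm, floor 4 mm thick, outer walls and the two crossing dividers 4 mm thick and 16 mm high (from the table): four compartments, at most one paint cake in each. Origin at the centre of its underside
- cover: loose plywood cover board, 200 (x) x 126 (y) x 8 mm, 0.35 kg, origin at the centre of its underside; 14 mm through-holes at x = +-88, y = 0; on top a purple bar handle 80 mm long along x, 16 mm wide (y), its top 38 mm above the underside. Starts flat on the table, handle up. Either way round fits the tray
- cup: purple plastic water cup, 80 mm across, 120 mm high, a bystander; origin at the centre of its underside
- paper_plate: white plate with four dabs of paint, 140 mm across, 14 mm high, a bystander; origin at the centre of its underside
- brush: paint brush lying on the table, a bystander; origin at its middle
- cake_red: red paint cake: a cream block with a red top panel and band, 62 (x) x 42 (y) x 24 mm high, about 0.09 kg, origin at the centre of its underside; may be absent
- well_red (a point): mouth centre of the red cake's well, level with the tray's top face, axes as the tray's. The stiff black pad in it (with a red dot) starts 10 to 13 mm below the mouth, so a cake set in stands 11 to 14 mm proud; pressed with 6 to 9 N the pad sinks to its stop 25 mm below the mouth and stays; the cake's top is then 1 mm below the face
- cake_yellow: yellow paint cake: a cream block with a yellow top panel and band, 62 (x) x 42 (y) x 24 mm high, about 0.09 kg, origin at the centre of its underside; may be absent
- well_yellow (a point): mouth centre of the yellow cake's well, level with the tray's top face, axes as the tray's. The stiff black pad in it (with a yellow dot) starts 10 to 13 mm below the mouth, so a cake set in stands 11 to 14 mm proud; pressed with 6 to 9 N the pad sinks to its stop 25 mm below the mouth and stays; the cake's top is then 1 mm below the face
- cake_blue: blue paint cake: a cream block with a blue top panel and band, 62 (x) x 42 (y) x 24 mm high, about 0.09 kg, origin at the centre of its underside; may be absent
- well_blue (a point): mouth centre of the blue cake's well, level with the tray's top face, axes as the tray's. The stiff black pad in it (with a blue dot) starts 10 to 13 mm below the mouth, so a cake set in stands 11 to 14 mm proud; pressed with 6 to 9 N the pad sinks to its stop 25 mm below the mouth and stays; the cake's top is then 1 mm below the face
- cake_green: green paint cake: a cream block with a green top panel and band, 62 (x) x 42 (y) x 24 mm high, about 0.09 kg, origin at the centre of its underside; may be absent
- well_green (a point): mouth centre of the green cake's well, level with the tray's top face, axes as the tray's. The stiff black pad in it (with a green dot) starts 10 to 13 mm below the mouth, so a cake set in stands 11 to 14 mm proud; pressed with 6 to 9 N the pad sinks to its stop 25 mm below the mouth and stays; the cake's top is then 1 mm below the face
Mind the look-alikes: they are no part of the job. There is more than one size of the cake_green; the one meant has the size given above.

How it is judged:
By the outcome, as a careful person would: the job done as asked, in the order asked, and still so for the second after the job is handed in, with the robot touching nothing.
Of cake_red, cake_yellow, cake_blue, cake_green only 3 to 4 are there at a start; the rules pass over those that are not, and their reading is None.
At some moment in a run one of cover may be knocked a few centimetres aside while the robot is not near it.
Once in a run the grip may slacken for a moment while it holds something.
It also fails if it takes over 210 s, if anything falls off the work surface, if the arm or the gripper's body presses on something with over 40 N, if the wrist force passes 120 N, or if a joint passes its speed limit or range.

## Robot

A 6-joint arm with a two-finger parallel gripper is mounted at the origin on the work surface. World frame = base frame: x ahead of the robot, y to its left, z up, the work surface at z = 0. Lengths are in mm, angles in degrees, forces in N, time in s.
With the tool pointing down it reaches from about 300 to 850 mm from the base axis. Payload 4.2 kg.
Tool frame: the origin (TCP) lies on the centre line of the jaws, within the pads' length; the fingertips stand 14 mm ahead of it and the grasp point (between the pads) lies 5 mm behind it; z points along the fingers, y is the line along which they close (so a half turn about z gives the same grasp; the last joint's range is limited). The gripper opens to 91 mm and grips with 3 to 60 N. Pads are 32 mm wide; open, the fingers measure 118 mm over their backs; the gripper's body (76 mm by 178 mm) begins 60 mm behind the grasp point.
Start: joints at [-70.073, 18.312, 89.639, -0, 72.044, -1.146], TCP at [206.753, -536.56, 205.576] pointing down, gripper open.
Joint ranges: [-177.97, 177.97], [-48.28, 115.42], [12.27, 149.76], [-77.06, 257.06], [2.81, 150.46], [-146.56, 146.56]. Speed limits (degrees/s): [147.25, 147.25, 180, 180, 180, 180].

## Interface

Orientations are given as [roll, pitch, yaw] about the fixed x, y, z axes, in that order (R = Rz(yaw) Ry(pitch) Rx(roll)).
In Python, from workcell import * gives the robot as it stands. The module is installed in compiled form; this text tells all that it offers.
- The arm moves only by the shell command python3 -m crank 'ROWS' [FORCE]. ROWS is JSON, a list of rows, each an object of numbers: "grip": the finger opening in m, from 0 to 0.0912; "x", "y", "z": the shift along the tool's x, y, z in m; "yaw": the turn about the tool's z in rad. In form: [{"grip": .., "x": .., "y": .., "z": .., "yaw": ..}, ...]. A call has exactly 5 rows; each row is the pose to reach, as a shift and turn from the pose commanded when the call began, along the tool's axes at that moment; what a row does not reach only later rows make up. A row lasts 1/12 s, in which the tool goes at most 41.7 mm and 7.16 degrees, less where a joint would pass 70% of its speed; a pose out of reach is approached as far as the arm can. A call with a gripper value outside its range is refused whole. The fingers move at their own pace and stop on an object; FORCE is the grip in N (left out, the last holds). Time passes only in rows, so rows that repeat a pose let the fingers close, or fill a call up. It gives the time, the measured TCP pose, the force, the opening and the grip force at its end, in the units of the state.
- state(): the state, without advancing time (a new reading comes with each control period).
- grab_frame(name): name is "scene" or "top" or "wrist"; returns the picture (384x512x3 uint8, red, green, blue); there is no depth.
- camera_model(name): a dict with "intrinsics" (3x3 intrinsics, pixels), "distortion" ([k1, k2, p1, p2, k3] as OpenCV has them; the pictures are not rectified), "R" (3x3) and "t" (3): a world point X has camera coordinates R X + t. Camera axes: x right, y down, z forward; pixel columns grow to the right and rows downward; lengths in mm; the calibration is good to about 2 mm. A picture is of the moment at which its call begins: read the wrist's pose just before it. camera_model takes no time and is no camera call; for the wrist camera it gives the pose at the moment of the call.
- job_done(): hands the job in; it is judged then, once.
The state is a dict: "time_s": time; "qpos": joint angles; "qvel": joint speeds; "effort": joint torques, N m; "ee_pos": TCP position; "ee_rot": TCP orientation; "force": force on the tool from outside, world axes, zero at the start; "torque": the same for the moment, N m; "gripper_width": finger opening in mm; "gripper_force": force on a finger pad.
Only numpy, scipy, OpenCV 4.12 (cv2) and the standard library are available. Lean on these libraries where they do the work, as an engineer would, in place of code of your own. Each camera call takes 0.05 s, during which the arm holds its last target. There are 200 camera calls.

## Working session

There is one attempt and no reset: what is moved stays moved. The work goes in short steps, Python scripts to look and compute and a shell command to move; the robot and the scene stay as the last step left them, time stands still between calls to the robot, and variables do not carry over. Pictures are saved under pics/ and viewed, at most 14 in all, crops included, and the job is handed in when it is done.

```bash
mkdir -p pics; cat > h.py <<'E'
from workcell import *
import numpy as np, cv2, json
from scipy.spatial.transform import Rotation as Ro
def ray(cm,uv,z):
    K=np.array(cm["intrinsics"]);D=np.array(cm["distortion"]);R=np.array(cm["R"]);t=np.array(cm["t"])
    n=cv2.undistortPoints(np.array([[uv]],float),K,D)[0,0]
    d=R.T@np.array([n[0],n[1],1.]);c=-R.T@t
    return c+d*(z-c[2])/d[2]
def proj(cm,P):
    K=np.array(cm["intrinsics"]);D=np.array(cm["distortion"])
    return cv2.projectPoints(np.array(P,float).reshape(-1,1,3),cv2.Rodrigues(np.array(cm["R"]))[0],np.array(cm["t"],float),K,D)[0][:,0]
def save(name,f,crop=None,s=1):
    im=grab_frame(name)[:,:,::-1]
    cv2.imwrite("pics/raw_"+f,im)
    if crop: im=im[crop[1]:crop[3],crop[0]:crop[2]]
    cv2.imwrite("pics/"+f,cv2.resize(im,None,fx=s,fy=s,interpolation=cv2.INTER_CUBIC))
def go(x,y,z,yaw=None):
    s=state();R=Ro.from_euler('xyz',s["ee_rot"],degrees=True).as_matrix()
    d=R.T@(np.array([x,y,z])-s["ee_pos"])
    ty=np.degrees(np.arctan2(R[1,1],R[0,1]))
    print("tool shift m",np.round(d/1000,4),"closing dir deg",round(ty,2))
    if yaw is not None:
        e=(yaw-ty+90)%180-90; print(" yaw rad (tool z down => neg)",round(-np.radians(e),4))
E
python3 - <<'E'
from h import *
save("top","a.png",None,1.56);save("scene","b.png",None,1.56)
s=state();print(s)
for n in("top","scene","wrist"):
    c=camera_model(n);R=np.array(c["R"]);print(n,np.round(-R.T@np.array(c["t"])),np.round(R[2],2),c["intrinsics"][0][0])
E
```

```text
{'time_s': 0.1, 'qpos': array([-7.00727906e+01,  1.83483165e+01,  8.97008359e+01, -1.33915874e-05,
        7.20432109e+01, -1.14679104e+00]), 'qvel': array([-0.03944372,  0.0138033 , -0.12866068, -0.024837  ,  0.11568998,
       -0.02129744]), 'effort': array([ 1.17577474e-03, -4.13333738e+01, -2.32508934e+01,  7.30198645e-02,
        4.22195590e-02, -5.03297713e-05]), 'ee_pos': array([ 206.58593103, -536.10033509,  204.79134754]), 'ee_rot': array([-1.79907655e+02, -1.83582267e-03,  2.10740031e+01]), 'force': array([-0.1110439 , -0.77227015, -0.35956371]), 'torque': array([ 0.00932715, -0.03281506, -0.0386738 ]), 'gripper_force': 0.0, 'gripper_width': 91.18075854524264}
top [ 387.  -69. 1272.] [ 0.18 -0.   -0.98] 406.1640262799654
scene [1145.  588.  826.] [-0.48 -0.57 -0.66] 352.0211693736186
wrist [ 279. -508.  384.] [-0.26 -0.1  -0.96] 295.08441845116215
```

View pics/a.png

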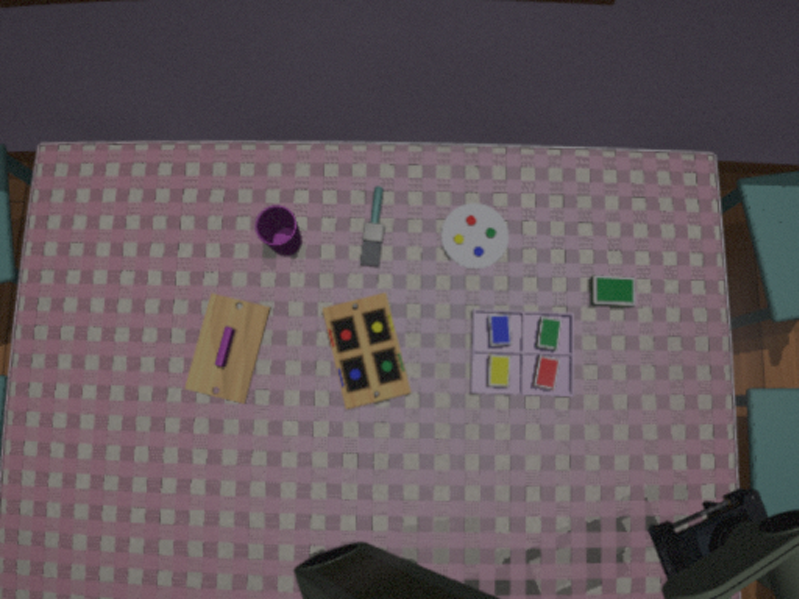

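View pics/b.png

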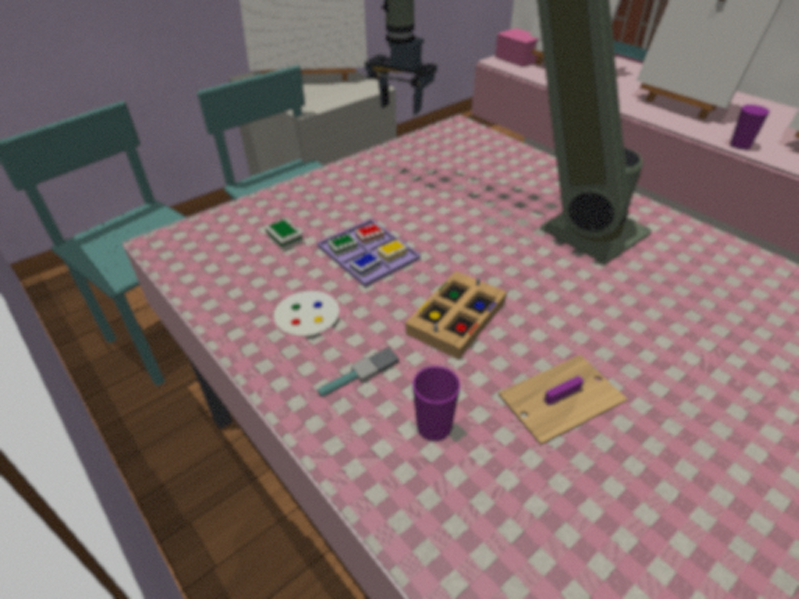

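The top view shows the cover at (228,348), the tray at (366,352), and the bin at (521,353) with blue, green, yellow and red cakes. A larger green block at (613,291), outside the bin, is the look-alike. Next I'll enlarge the crops.

```bash
python3 - <<'E'
from h import *
im=cv2.imread("pics/raw_a.png")
cv2.imwrite("pics/c.png",cv2.resize(im[180:270,110:270],None,fx=5,fy=5,interpolation=cv2.INTER_CUBIC))
cv2.imwrite("pics/d.png",cv2.resize(im[165:265,290:415],None,fx=6,fy=6,interpolation=cv2.INTER_CUBIC))
E
```

```text
(no output)
```

View pics/c.png

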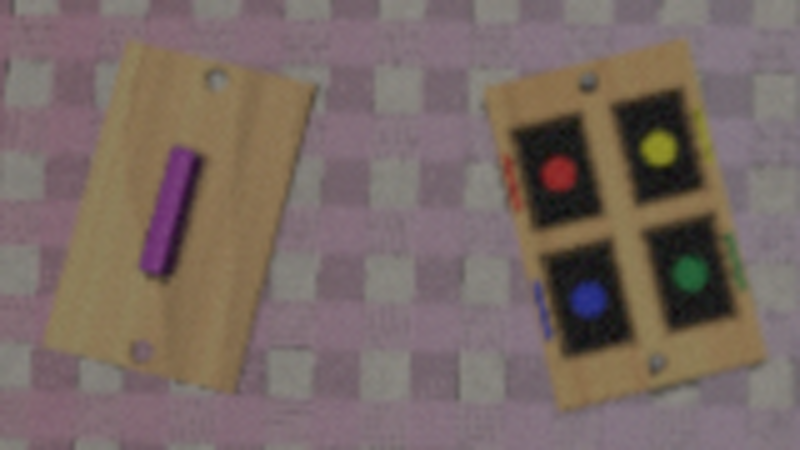

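View pics/d.png

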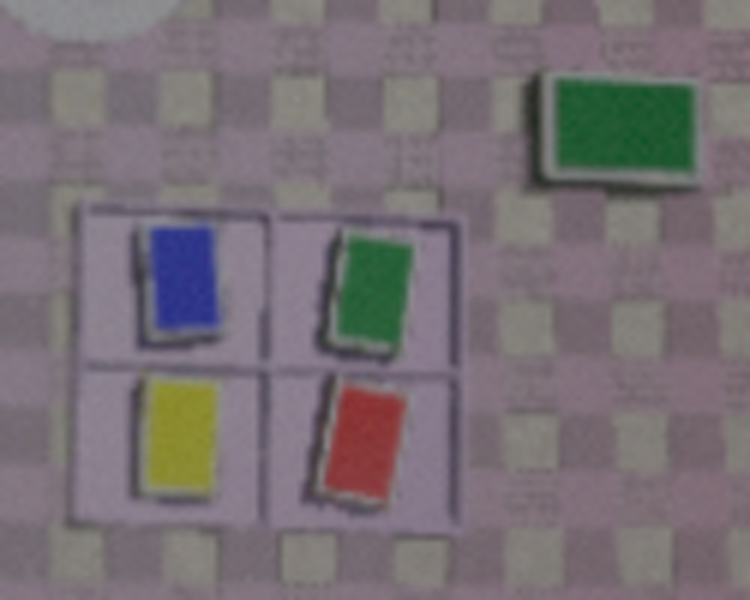

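Crop c shows the cover corners at (130,40), (317,86), (237,390) and (44,345). The tray corners are at (487,87), (690,40), (765,358) and (560,408). Red and yellow wells are on the far side, blue and green on the near side. Crop d shows the four cakes; the green one in the bin is the same size as the others.

```bash
python3 - <<'E'
from h import *
c=camera_model("top")
def P(p,z,o=(110,180),s=5): return ray(c,(o[0]+(p[0]+.5)/s-.5,o[1]+(p[1]+.5)/s-.5),z)
for n,z,q in(("tray",36,[(487,87),(690,40),(765,358),(560,408)]),("cover",8,[(130,40),(317,86),(237,390),(44,345)])):
    X=np.array([P(p,z)[:2] for p in q]);m=X.mean(0)
    L=(X[0]+X[1]-X[2]-X[3])/2;W=(X[0]+X[3]-X[1]-X[2])/2
    print(n,m.round(1),"long",np.linalg.norm(L).round(1),np.degrees(np.arctan2(L[1],L[0])).round(2),"short",np.linalg.norm(W).round(1),np.degrees(np.arctan2(W[1],W[0])).round(2))
for n,p in(("red",(559,173)),("yel",(659,149)),("blu",(589,299)),("grn",(690,273))): print("dot",n,P(p,25)[:2].round(1))
for p in((588,82),(657,362)): print("pin",P(p,45)[:2].round(1))
for p in((216,79),(141,350)): print("hole",P(p,4)[:2].round(1))
for p in((186,150),(155,275)): print("handle",P(p,38)[:2].round(1))
im=cv2.imread("pics/raw_a.png");hsv=cv2.cvtColor(im,cv2.COLOR_BGR2HSV)
rng={"blu":(110,130),"grn":(50,80),"yel":(24,34),"red":(-5,4)}
h=hsv[...,0].astype(int);h[h>170]-=180
for n,(a,b) in rng.items():
    m=((h>=a)&(h<=b)&(hsv[...,1]>120)).astype(np.uint8);m[:, :295]=0;m[:195]=0;m[255:]=0;m[:,370:]=0
    k,l,st,ce=cv2.connectedComponentsWithStats(m);i=1+np.argmax(st[1:,4])
    pts=np.array([ray(c,(u,v),28)[:2] for v,u in zip(*np.where(l==i))])
    cc=ray(c,ce[i],28)[:2];r=cv2.minAreaRect(pts.astype(np.float32))
    w,v=np.linalg.eigh(np.cov(pts.T));a=np.degrees(np.arctan2(v[1,1],v[0,1]))
    print(n,cc.round(1),"long axis",((a+90)%180-90).round(1),(np.sqrt(12*w)).round(1),np.round(r[1],1))
for n,p in(("bin",(78,207)),("bin",(460,218)),("bin",(456,530)),("bin",(70,522))): print(n,P(p,16,(290,165),6)[:2].round(1))
E
```

```text
tray [505.    2.8] long 201.1 14.48 short 127.8 104.44
cover [506.9 283.9] long 197.5 -12.08 short 125.9 78.07
dot red [535.3  45.1]
dot yel [551.3 -16.4]
dot blu [458.   24.3]
dot grn [475.  -37.2]
pin [589.3  27.3]
pin [420. -19.]
hole [593.7 268.1]
hole [421.3 305.7]
handle [543.5 275.1]
handle [466.2 289.7]
blu [ 550.4 -260.6] long axis 0.9 [30.  50.7] [28.  50.4]
grn [ 545.3 -359.4] long axis -11.7 [28.6 47.7] [28.7 47.3]
yel [ 469.2 -258.6] long axis -5.6 [30.3 51.3] [30.8 49.3]
red [ 467.3 -352.8] long axis -13.2 [30.2 49.9] [29.8 50. ]
bin [ 588.3 -207. ]
bin [ 585.7 -409. ]
bin [ 422.7 -402.8]
bin [ 424.8 -202.8]
```

```bash
python3 - <<'E'
from h import *
go(500,-300,130,90)
E
```

```text
tool shift m [ 0.3587 -0.1147  0.075 ] closing dir deg -68.93
 yaw rad (tool z down => neg) 0.3678
```

```bash
python3 -m crank '[{"grip":0.0912,"x":0.035,"y":-0.011,"z":0.0,"yaw":0.1},{"grip":0.0912,"x":0.07,"y":-0.022,"z":0.0,"yaw":0.2},{"grip":0.0912,"x":0.105,"y":-0.034,"z":0.01,"yaw":0.3},{"grip":0.0912,"x":0.14,"y":-0.045,"z":0.02,"yaw":0.368},{"grip":0.0912,"x":0.175,"y":-0.056,"z":0.03,"yaw":0.368}]' 20
python3 - <<'E'
from h import *
go(500,-300,130,90)
E
```

```text
time_s: 0.52
ee_pos: [350.8, -420.1, 175.0]
ee_rot: [-180.0, 0.0, -0.2]
force: [0.1, -0.6, -0.3]
gripper_width: 91.4
gripper_force: 0.0
tool shift m [ 0.1488 -0.1205  0.045 ] closing dir deg -90.18
 yaw rad (tool z down => neg) -0.0031
```

```bash
python3 -m crank '[{"grip":0.0912,"x":0.03,"y":-0.024,"z":0.01,"yaw":0},{"grip":0.0912,"x":0.06,"y":-0.048,"z":0.02,"yaw":0},{"grip":0.0912,"x":0.09,"y":-0.072,"z":0.03,"yaw":0},{"grip":0.0912,"x":0.12,"y":-0.096,"z":0.04,"yaw":0},{"grip":0.0912,"x":0.149,"y":-0.12,"z":0.045,"yaw":0}]'
python3 -m crank '[{"grip":0.0912,"x":0,"y":0,"z":0,"yaw":0},{"grip":0.0912,"x":0,"y":0,"z":0,"yaw":0},{"grip":0.0912,"x":0,"y":0,"z":0,"yaw":0},{"grip":0.0912,"x":0,"y":0,"z":0,"yaw":0},{"grip":0.0912,"x":0,"y":0,"z":0,"yaw":0}]'
cat > cakes.py <<'E'
from h import *
# refine every cake seen by the wrist camera: whole-top outline from colour panel, z=28
def cakes(tag):
    c=camera_model("wrist");im=grab_frame("wrist")[:,:,::-1];cv2.imwrite("pics/raw_%s.png"%tag,im)
    hsv=cv2.cvtColor(im,cv2.COLOR_BGR2HSV);h=hsv[...,0].astype(int);h[h>170]-=180
    for n,(a,b) in {"blu":(108,130),"grn":(50,85),"yel":(22,36),"red":(-8,6)}.items():
        m=((h>=a)&(h<=b)&(hsv[...,1]>120)).astype(np.uint8)
        k,l,st,ce=cv2.connectedComponentsWithStats(m)
        for i in range(1,k):
            if st[i,4]<300: continue
            pts=np.array([ray(c,(u,v),28)[:2] for v,u in zip(*np.where(l==i))])
            cc=pts.mean(0);w,v=np.linalg.eigh(np.cov(pts.T));A=np.degrees(np.arctan2(v[1,1],v[0,1]))
            print(n,st[i],cc.round(1),"axis",((A+90)%180-90).round(1),(np.sqrt(12*w)).round(1))
    cv2.imwrite("pics/%s.png"%tag,cv2.resize(im,None,fx=1.56,fy=1.56,interpolation=cv2.INTER_CUBIC))
E
python3 - <<'E'
from cakes import *
print(state()["ee_pos"]);cakes("w1")
E
```

```text
time_s: 0.93
ee_pos: [499.5, -299.4, 128.9]
ee_rot: [-179.9, 0.1, -0.0]
force: [0.2, -1.2, -0.5]
gripper_width: 91.0
gripper_force: 0.0
time_s: 1.35
ee_pos: [498.0, -302.4, 130.9]
ee_rot: [180.0, -0.0, -0.1]
force: [0.2, 1.2, -0.5]
gripper_width: 91.2
gripper_force: 0.0
[ 498.04723713 -302.41728942  130.88975578]
blu [ 187  110   41   60 2057] [ 550.3 -262.3] axis 3.1 [33.4 53.8]
grn [410   3  21  76 332] [ 632.3 -448.2] axis -1.9 [ 4.1 59.6]
grn [ 430    7   82   65 4809] [ 634.  -494.6] axis 78.7 [47.6 66.9]
grn [ 290  115   46   61 1998] [ 545.  -361.6] axis -9.3 [33.1 53.6]
yel [ 192  195   35   52 1650] [ 468.7 -260.5] axis -4.2 [33.7 54.1]
red [ 280  196   44   55 1616] [ 466.4 -355.1] axis -11.5 [33.3 54. ]
```

View pics/w1.png

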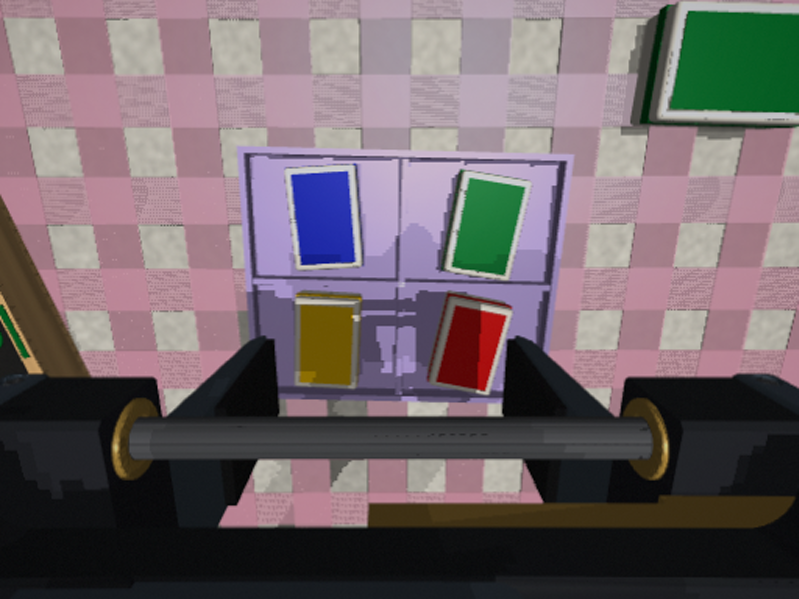

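The wrist view shows the four cakes clearly, blue (207,218), green (312,143 native), yellow and red, all about 33x54 mm panels and within 2 mm of the top view. Now the tray.

```bash
python3 -m crank '[{"grip":0.0912,"x":-0.005,"y":-0.04,"z":-0.01,"yaw":0},{"grip":0.0912,"x":-0.01,"y":-0.08,"z":-0.02,"yaw":0},{"grip":0.0912,"x":-0.015,"y":-0.12,"z":-0.02,"yaw":0},{"grip":0.0912,"x":-0.02,"y":-0.16,"z":-0.02,"yaw":0},{"grip":0.0912,"x":-0.02,"y":-0.2,"z":-0.02,"yaw":0}]' >/dev/null
python3 -m crank '[{"grip":0.0912,"x":-0.005,"y":-0.035,"z":0,"yaw":-0.1},{"grip":0.0912,"x":-0.015,"y":-0.07,"z":0,"yaw":-0.2},{"grip":0.0912,"x":-0.015,"y":-0.092,"z":0,"yaw":-0.253},{"grip":0.0912,"x":-0.015,"y":-0.092,"z":0,"yaw":-0.253},{"grip":0.0912,"x":-0.015,"y":-0.092,"z":0,"yaw":-0.253}]' >/dev/null
python3 -m crank '[{"grip":0.0912,"x":0,"y":0,"z":0,"yaw":0},{"grip":0.0912,"x":0,"y":0,"z":0,"yaw":0},{"grip":0.0912,"x":0,"y":0,"z":0,"yaw":0},{"grip":0.0912,"x":0,"y":0,"z":0,"yaw":0},{"grip":0.0912,"x":0,"y":0,"z":0,"yaw":0}]'
python3 - <<'E'
from h import *
np.save("w2.npy",{k:np.array(v) for k,v in camera_model("wrist").items()},allow_pickle=True)
save("wrist","w2.png",None,1.56)
E
```

```text
time_s: 2.65
ee_pos: [464.1, -10.1, 150.5]
ee_rot: [180.0, 0.0, 14.4]
force: [-0.1, -0.4, 0.4]
gripper_width: 91.3
gripper_force: 0.0
```

View pics/w2.png

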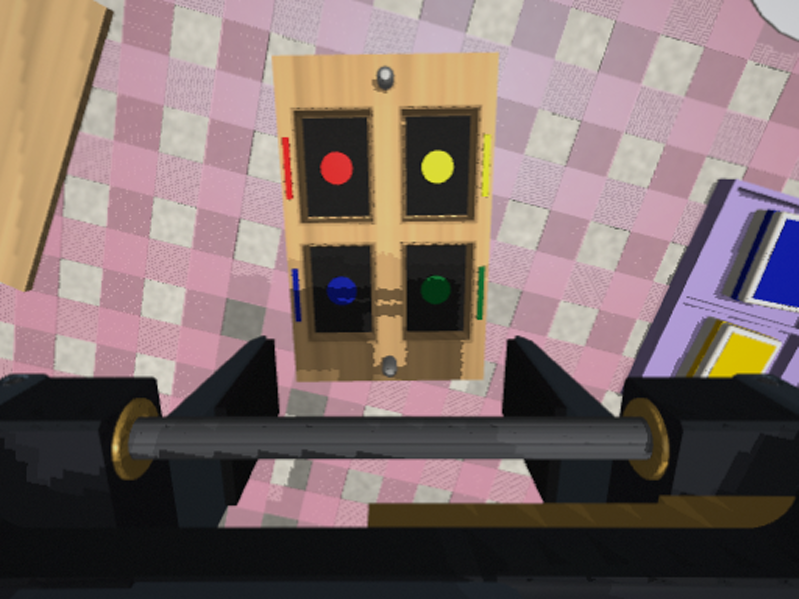

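The wrist view shows tray corners at (273,56), (498,53), (484,380) and (297,380). The dots are at red (337,168), yellow (438,167), blue (342,290) and green (436,290), with pin tips near (385,75) and (390,362). I'll fit the tray pose.

```bash
cat > fit.py <<'E'
from h import *
from scipy.optimize import least_squares
def fit(cm,obs,x0):
    L=np.array([o[0] for o in obs],float);U=np.array([o[1] for o in obs],float)
    def W(p):
        a=np.radians(p[2]);R=np.array([[np.cos(a),-np.sin(a)],[np.sin(a),np.cos(a)]])
        return np.c_[L[:,:2]@R.T+p[:2],L[:,2]]
    r=least_squares(lambda p:(proj(cm,W(p))-U).ravel(),x0,loss="soft_l1")
    return r.x,proj(cm,W(r.x))-U
E
python3 - <<'E'
from fit import *
cm=np.load("w2.npy",allow_pickle=True).item()
f=lambda u,v:((u+.5)/1.56-.5,(v+.5)/1.56-.5)
obs=[((102,65,36),f(273,56)),((102,-65,36),f(498,53)),((-102,-65,36),f(484,380)),((-102,65,36),f(297,380)),
 ((40,32,24.5),f(337,168)),((40,-32,24.5),f(438,167)),((-40,32,24.5),f(342,290)),((-40,-32,24.5),f(436,290)),((88,0,54),f(385,71)),((-88,0,54),f(390,360))]
p,r=fit(cm,obs,[505,3,14]);print(p.round(2));print(r.round(1).tolist())
c=camera_model("top");g=lambda u,v:(110+(u+.5)/5-.5,180+(v+.5)/5-.5)
ot=[((102,65,36),g(487,87)),((102,-65,36),g(690,40)),((-102,-65,36),g(765,358)),((-102,65,36),g(560,408)),
 ((40,32,24.5),g(559,173)),((40,-32,24.5),g(659,149)),((-40,32,24.5),g(589,299)),((-40,-32,24.5),g(690,273))]
p2,r=fit(c,ot,[505,3,14]);print(p2.round(2),r.round(1).tolist())
oc=[((100,63,8),g(130,40)),((100,-63,8),g(317,86)),((-100,-63,8),g(237,390)),((-100,63,8),g(44,345))]
print("cover",fit(c,oc,[507,284,-12])[0].round(2))
a=np.radians(p[2])
for n,x,y in(("red",40,32),("yel",40,-32),("blu",-40,32),("grn",-40,-32)):
    print(n,(p[0]+x*np.cos(a)-y*np.sin(a)).round(1),(p[1]+x*np.sin(a)+y*np.cos(a)).round(1))
E
```

```text
[504.2    1.63  15.22]
[[-0.6, -0.7], [0.9, -0.8], [-0.2, -0.6], [-0.1, 0.9], [-0.1, -0.1], [-0.2, -0.3], [0.1, 0.2], [-0.1, -0.6], [0.5, 1.9], [-0.0, 7.9]]
[505.01   3.44  14.59] [[-0.5, -0.3], [-0.2, -0.6], [0.5, 0.4], [-0.5, 0.5], [0.2, -0.1], [0.4, -0.1], [0.0, -0.1], [0.1, 0.2]]
cover [506.98 283.9  -12.01]
red 534.4 43.0
yel 551.2 -18.7
blu 457.2 22.0
grn 474.0 -39.7
```

```bash
cat > plan.py <<'E'
from h import *
# pose file: commanded x y z mm, tool-x heading deg.  plan(): final row of each call, rounded; stores predicted pose
def get(): return json.load(open("pose.json"))
def plan(wps,start=None):
    p=np.array(start or get(),float)
    for w in wps:
        a=np.radians(p[3]);d=np.array(w[:3])-p[:3]
        s=np.round([(d[0]*np.cos(a)+d[1]*np.sin(a))/1e3,(d[0]*np.sin(a)-d[1]*np.cos(a))/1e3,-d[2]/1e3],4)
        y=round(-np.radians(w[3]-p[3]),3)
        print(w,"-> x %.4f y %.4f z %.4f yaw %.3f"%(*s,y))
        p=p+[1e3*(s[0]*np.cos(a)+s[1]*np.sin(a)),1e3*(s[0]*np.sin(a)-s[1]*np.cos(a)),-1e3*s[2],-np.degrees(y)]
    json.dump(list(p),open("pose.json","w"));print(p.round(2))
def mean(n=1): print(np.round(state()["ee_pos"],1))
E
python3 - <<'E'
from plan import *
plan([(465,-180,150,14.49),(466.5,-354,110,-12),(466.5,-354,33,-12),(466.5,-354,110,-12)],[463.9,-9.4,150.6,14.49])
E
```

```text
(465, -180, 150, 14.49) -> x -0.0416 y 0.1654 z 0.0006 yaw -0.000
(466.5, -354, 110, -12) -> x -0.0421 y 0.1689 z 0.0400 yaw 0.462
(466.5, -354, 33, -12) -> x -0.0000 y -0.0000 z 0.0770 yaw 0.000
(466.5, -354, 110, -12) -> x -0.0000 y -0.0000 z -0.0770 yaw 0.000
[ 466.51 -354.01  110.    -11.98]
```

```bash
python3 -m crank '[{"grip":0.07,"x":-0.0083,"y":0.0331,"z":0,"yaw":0},{"grip":0.07,"x":-0.0166,"y":0.0662,"z":0,"yaw":0},{"grip":0.07,"x":-0.025,"y":0.0993,"z":0,"yaw":0},{"grip":0.07,"x":-0.0333,"y":0.1323,"z":0,"yaw":0},{"grip":0.07,"x":-0.0416,"y":0.1654,"z":0.0006,"yaw":0}]' >/dev/null
python3 -m crank '[{"grip":0.07,"x":-0.0084,"y":0.0338,"z":0.008,"yaw":0.1},{"grip":0.07,"x":-0.0168,"y":0.0676,"z":0.016,"yaw":0.2},{"grip":0.07,"x":-0.0253,"y":0.1013,"z":0.024,"yaw":0.3},{"grip":0.07,"x":-0.0337,"y":0.1351,"z":0.032,"yaw":0.4},{"grip":0.07,"x":-0.0421,"y":0.1689,"z":0.04,"yaw":0.462}]' >/dev/null
python3 -m crank '[{"grip":0.07,"x":0,"y":0,"z":0,"yaw":0},{"grip":0.07,"x":0,"y":0,"z":0,"yaw":0},{"grip":0.07,"x":0,"y":0,"z":0.02,"yaw":0},{"grip":0.07,"x":0,"y":0,"z":0.04,"yaw":0},{"grip":0.07,"x":0,"y":0,"z":0.055,"yaw":0}]'
python3 -m crank '[{"grip":0.07,"x":0,"y":0,"z":0.011,"yaw":0},{"grip":0.07,"x":0,"y":0,"z":0.022,"yaw":0},{"grip":0.07,"x":0,"y":0,"z":0.022,"yaw":0},{"grip":0.07,"x":0,"y":0,"z":0.022,"yaw":0},{"grip":0.07,"x":0,"y":0,"z":0.022,"yaw":0}]'
python3 - <<'E'
from h import *
save("wrist","w3.png",(60,120,460,384),2)
E
```

```text
time_s: 3.95
ee_pos: [466.2, -352.4, 54.2]
ee_rot: [-180.0, 0.0, -11.9]
force: [-0.8, 0.0, 0.3]
gripper_width: 70.0
gripper_force: 0.0
time_s: 4.37
ee_pos: [467.2, -354.2, 33.8]
ee_rot: [180.0, -0.1, -12.0]
force: [0.4, 0.7, 0.5]
gripper_width: 70.3
gripper_force: 0.0
```

View pics/w3.png

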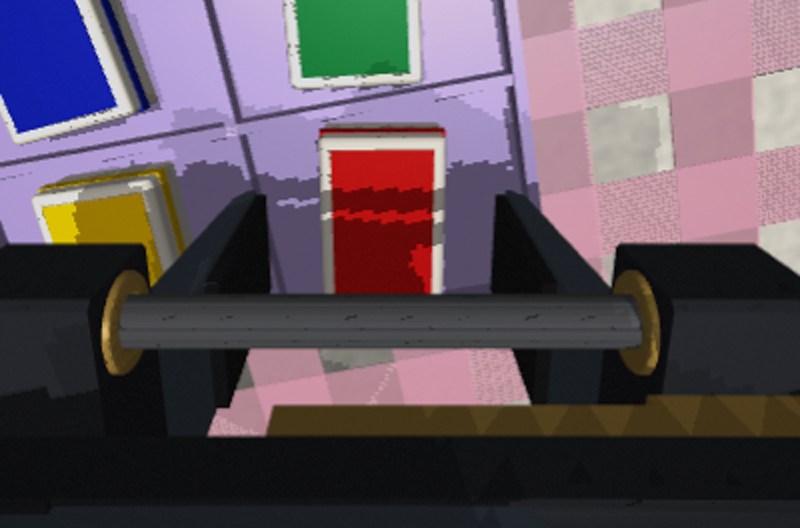

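The red cake is centred and square between the fingers, with its top near (385,215). Now to grip and lift.

```bash
python3 -m crank '[{"grip":0,"x":0,"y":0,"z":0,"yaw":0},{"grip":0,"x":0,"y":0,"z":0,"yaw":0},{"grip":0,"x":0,"y":0,"z":0,"yaw":0},{"grip":0,"x":0,"y":0,"z":0,"yaw":0},{"grip":0,"x":0,"y":0,"z":0,"yaw":0}]' 35
python3 -m crank '[{"grip":0,"x":0,"y":0,"z":0,"yaw":0},{"grip":0,"x":0,"y":0,"z":-0.01,"yaw":0},{"grip":0,"x":0,"y":0,"z":-0.03,"yaw":0},{"grip":0,"x":0,"y":0,"z":-0.055,"yaw":0},{"grip":0,"x":0,"y":0,"z":-0.077,"yaw":0}]'
python3 - <<'E'
from plan import *
plan([(490,-230,110,-12),(515,-90,110,-12),(534.6,43.3,110,15.1)])
E
```

```text
time_s: 4.83
ee_pos: [466.6, -354.1, 33.1]
ee_rot: [180.0, -0.0, -12.0]
force: [-0.3, 0.1, 0.3]
gripper_width: 39.5
gripper_force: 0.0
time_s: 5.25
ee_pos: [466.6, -354.1, 111.7]
ee_rot: [180.0, -0.0, -12.0]
force: [-0.1, -0.8, -0.0]
gripper_width: 6.1
gripper_force: 0.0
(490, -230, 110, -12) -> x -0.0028 y -0.1262 z -0.0000 yaw 0.000
(515, -90, 110, -12) -> x -0.0046 y -0.1421 z -0.0000 yaw 0.000
(534.6, 43.3, 110, 15.1) -> x -0.0085 y -0.1345 z -0.0000 yaw -0.473
[534.57  43.32 110.    15.12]
```

Width closed to 6 mm with no force, so the grip missed. I'll look.

```bash
python3 - <<'E'
from plan import *
json.dump([466.51,-354.01,110,-11.98],open("pose.json","w"))
from cakes import cakes
cakes("w4")
E
```

```text
blu [  96   94   58   71 2438] [ 550.3 -261.3] axis 3.1 [33.  54.1]
grn [ 218   77   42   68 2556] [ 545.1 -361.4] axis -9.2 [33.3 53.9]
yel [ 127  188   48   58 1903] [ 468.5 -259.5] axis -3.3 [33.4 53.9]
red [ 232  172   38   56 1775] [ 468.6 -355.3] axis -12.3 [32.5 48.9]
```

View pics/w4.png

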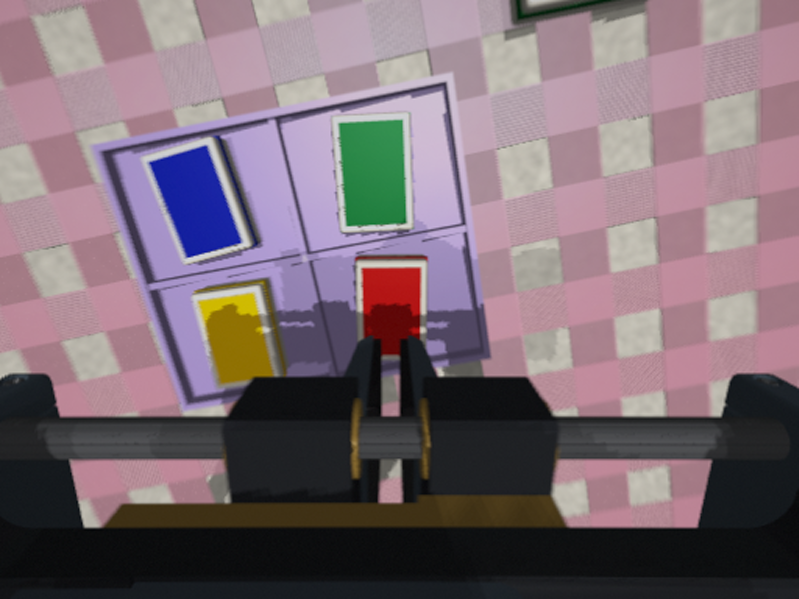

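The cake hasn't moved, so the fingertips closed above its usable side. I'll retry deeper with a narrower opening and check before lifting.

```bash
python3 -m crank '[{"grip":0.056,"x":0,"y":0,"z":0,"yaw":0},{"grip":0.056,"x":0,"y":0,"z":0,"yaw":0},{"grip":0.056,"x":0,"y":0,"z":0,"yaw":0},{"grip":0.056,"x":0,"y":0,"z":0,"yaw":0},{"grip":0.056,"x":0,"y":0,"z":0.02,"yaw":0}]'
python3 -m crank '[{"grip":0.056,"x":0,"y":0,"z":0,"yaw":0},{"grip":0.056,"x":0,"y":0,"z":0.02,"yaw":0},{"grip":0.056,"x":0,"y":0,"z":0.04,"yaw":0},{"grip":0.056,"x":0,"y":0,"z":0.055,"yaw":0},{"grip":0.056,"x":0,"y":0,"z":0.063,"yaw":0}]'
python3 -m crank '[{"grip":0.056,"x":0,"y":0,"z":0,"yaw":0},{"grip":0.056,"x":0,"y":0,"z":0,"yaw":0},{"grip":0,"x":0,"y":0,"z":0,"yaw":0},{"grip":0,"x":0,"y":0,"z":0,"yaw":0},{"grip":0,"x":0,"y":0,"z":0,"yaw":0}]' 30
python3 -m crank '[{"grip":0,"x":0,"y":0,"z":0,"yaw":0},{"grip":0,"x":0,"y":0,"z":0,"yaw":0},{"grip":0,"x":0,"y":0,"z":0,"yaw":0},{"grip":0,"x":0,"y":0,"z":0,"yaw":0},{"grip":0,"x":0,"y":0,"z":0,"yaw":0}]'
```

```text
time_s: 5.72
ee_pos: [468.3, -355.4, 92.1]
ee_rot: [179.8, -0.3, -12.0]
force: [0.3, 0.3, 0.5]
gripper_width: 32.7
gripper_force: 0.0
time_s: 6.13
ee_pos: [465.2, -352.9, 24.7]
ee_rot: [-179.9, 0.2, -12.0]
force: [-0.3, 0.4, -0.9]
gripper_width: 55.6
gripper_force: 0.0
time_s: 6.55
ee_pos: [467.1, -354.4, 28.0]
ee_rot: [179.9, -0.1, -12.0]
force: [-0.2, 0.4, -0.3]
gripper_width: 39.2
gripper_force: 0.0
time_s: 6.97
ee_pos: [466.6, -354.0, 27.0]
ee_rot: [180.0, -0.0, -12.0]
force: [0.3, 0.3, 0.6]
gripper_width: 5.5
gripper_force: 0.0
```

```bash
python3 - <<'E'
from plan import *
json.dump([466.51,-354.01,27,-11.98],open("pose.json","w"))
from cakes import cakes
cakes("w5")
s=state();print(s["ee_pos"],s["ee_rot"]);c=camera_model("wrist")
print("tip",proj(c,[[466.5,-354,13]])*1.56,"grasp",proj(c,[[466.5,-354,32]])*1.56)
im=grab_frame("top")[:,:,::-1];cv2.imwrite("pics/t5.png",im)
a=cv2.resize(im[165:265,290:415],None,fx=4,fy=4,interpolation=cv2.INTER_CUBIC)
b=cv2.imread("pics/raw_w5.png")[84:384,112:412]
a=cv2.copyMakeBorder(a,0,0,0,0,0);b=cv2.resize(b,(400,400))
o=np.zeros((400,800,3),np.uint8);o[:,:400]=a[:400,:400];o[:,400:]=b;cv2.imwrite("pics/w5c.png",o)
E
```

```text
blu [ 85  75  46 103 459] [ 551.9 -287.6] axis 3.3 [ 2.7 60.5]
blu [  22   84   91  104 5329] [ 550.6 -262.1] axis 3.4 [33.8 53.8]
grn [ 202   60   63   99 5588] [ 545.5 -361.4] axis -9.0 [33.4 53.8]
yel [ 73 206  79  54 382] [ 490.8 -278.9] axis 43.1 [27.4 52.3]
yel [  75  219   64   49 2357] [ 479.3 -261.1] axis 62.9 [32.  34.7]
red [ 224  197   54   70 1847] [ 476.4 -357. ] axis -13.1 [29.7 45.9]
[ 466.55304402 -354.02975533   26.98206709] [ 1.79996077e+02 -9.78905870e-04 -1.19864381e+01]
tip [[389.38742785 353.26768666]] grasp [[389.39641199 370.54709   ]]
```

View pics/w5c.png

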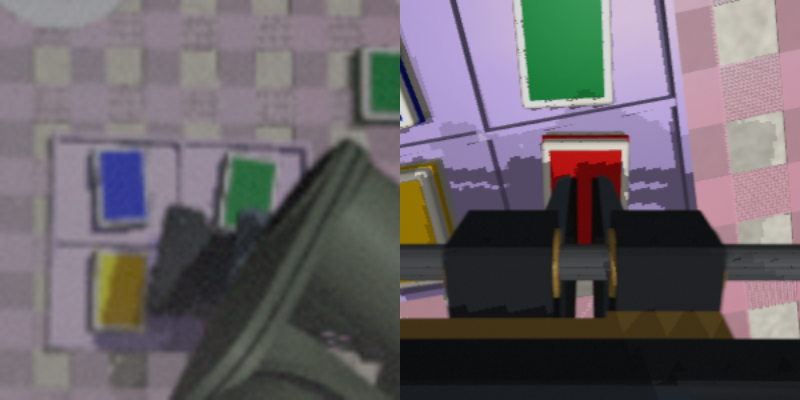

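The closed fingers are above the cake top, about (580,180) in the crop, although the tips should be at z=13. The real tip offset must differ, so I'll find it by a gentle touch on the cake's top.

```bash
for i in 1 2; do python3 -m crank '[{"grip":0,"x":0,"y":0,"z":0.001,"yaw":0},{"grip":0,"x":0,"y":0,"z":0.002,"yaw":0},{"grip":0,"x":0,"y":0,"z":0.003,"yaw":0},{"grip":0,"x":0,"y":0,"z":0.003,"yaw":0},{"grip":0,"x":0,"y":0,"z":0.003,"yaw":0}]' | grep -E "pos|force"; done
python3 - <<'E'
from h import *
c=camera_model("wrist")
a=np.radians(-12);X=np.array([np.cos(a),np.sin(a),0]);Y=np.array([np.sin(a),-np.cos(a),0])
s=state()["ee_pos"]
for dx in(-16,16):
  for dz in(-14,0,14): print(dx,dz,(proj(c,[s+X*dx+Y*3+[0,0,dz]])*1.56).round())
E
```

```text
ee_pos: [466.5, -354.0, 23.8]
force: [-0.6, 0.1, 0.0]
gripper_force: 0.0
ee_pos: [466.5, -354.0, 20.8]
force: [0.6, -0.3, -0.2]
gripper_force: 0.0
-16 -14 [[396. 386.]]
-16 0 [[396. 400.]]
-16 14 [[397. 416.]]
16 -14 [[396. 319.]]
16 0 [[397. 330.]]
16 14 [[397. 341.]]
```

```bash
for i in 1 2 3; do python3 -m crank '[{"grip":0,"x":0,"y":0,"z":0.001,"yaw":0},{"grip":0,"x":0,"y":0,"z":0.002,"yaw":0},{"grip":0,"x":0,"y":0,"z":0.002,"yaw":0},{"grip":0,"x":0,"y":0,"z":0.002,"yaw":0},{"grip":0,"x":0,"y":0,"z":0.002,"yaw":0}]' | grep -E "pos|force"; done
```

```text
ee_pos: [466.7, -354.2, 19.9]
force: [-1.9, 0.6, 5.5]
gripper_force: 2.8
ee_pos: [466.8, -354.1, 19.9]
force: [-3.2, 2.4, 18.3]
gripper_force: 8.8
ee_pos: [466.8, -354.2, 19.8]
force: [-7.1, 4.9, 28.8]
gripper_force: 14.9
```

Contact comes at TCP z≈20, with the cake top at 28. The tips are therefore effectively at TCP z+8, and I'll use that from here. Retrying the grasp with TCP z=9 (11 mm overlap).

```bash
python3 -m crank '[{"grip":0,"x":0,"y":0,"z":-0.015,"yaw":0},{"grip":0.064,"x":0,"y":0,"z":-0.03,"yaw":0},{"grip":0.064,"x":0,"y":0,"z":-0.03,"yaw":0},{"grip":0.064,"x":0,"y":0,"z":-0.03,"yaw":0},{"grip":0.064,"x":0,"y":0,"z":-0.03,"yaw":0}]' >/dev/null
python3 -m crank '[{"grip":0.064,"x":0,"y":0,"z":0,"yaw":0},{"grip":0.064,"x":0,"y":0,"z":0,"yaw":0},{"grip":0.064,"x":0,"y":0,"z":0,"yaw":0},{"grip":0.064,"x":0,"y":0,"z":0,"yaw":0},{"grip":0.064,"x":0,"y":0,"z":0,"yaw":0}]' | grep width
python3 -m crank '[{"grip":0.064,"x":0,"y":0,"z":0.01,"yaw":0},{"grip":0.064,"x":0,"y":0,"z":0.02,"yaw":0},{"grip":0.064,"x":0,"y":0,"z":0.03,"yaw":0},{"grip":0.064,"x":0,"y":0,"z":0.036,"yaw":0},{"grip":0.064,"x":0,"y":0,"z":0.036,"yaw":0}]'
python3 -m crank '[{"grip":0,"x":0,"y":0,"z":0,"yaw":0},{"grip":0,"x":0,"y":0,"z":0,"yaw":0},{"grip":0,"x":0,"y":0,"z":0,"yaw":0},{"grip":0,"x":0,"y":0,"z":0,"yaw":0},{"grip":0,"x":0,"y":0,"z":0,"yaw":0}]' 30
python3 -m crank '[{"grip":0,"x":0,"y":0,"z":0,"yaw":0},{"grip":0,"x":0,"y":0,"z":0,"yaw":0},{"grip":0,"x":0,"y":0,"z":0,"yaw":0},{"grip":0,"x":0,"y":0,"z":0,"yaw":0},{"grip":0,"x":0,"y":0,"z":0,"yaw":0}]'
```

```text
gripper_width: 57.4
time_s: 10.4
ee_pos: [465.3, -353.0, 6.6]
ee_rot: [-179.9, 0.2, -12.0]
force: [-0.1, 0.6, 0.3]
gripper_width: 64.2
gripper_force: 0.0
time_s: 10.82
ee_pos: [466.9, -354.3, 9.5]
ee_rot: [180.0, -0.1, -12.0]
force: [0.7, -1.0, 0.7]
gripper_width: 41.9
gripper_force: 30.0
time_s: 11.23
ee_pos: [466.9, -354.3, 9.5]
ee_rot: [180.0, -0.1, -12.0]
force: [0.0, -0.4, 4.7]
gripper_width: 41.5
gripper_force: 30.0
```

Gripped at 41.9 mm with 30 N. Lifting and carrying to above the red well.

```bash
python3 - <<'E'
from plan import *
plan([(466.5,-354,90,-11.98),(490,-220,95,-11.98),(515,-80,95,-11.98),(534.8,43.9,95,15.2)],[466.51,-354.01,9,-11.98])
E
python3 -m crank '[{"grip":0,"x":0,"y":0,"z":-0.01,"yaw":0},{"grip":0,"x":0,"y":0,"z":-0.03,"yaw":0},{"grip":0,"x":0,"y":0,"z":-0.055,"yaw":0},{"grip":0,"x":0,"y":0,"z":-0.075,"yaw":0},{"grip":0,"x":0,"y":0,"z":-0.081,"yaw":0}]'
```

```text
(466.5, -354, 90, -11.98) -> x -0.0000 y -0.0000 z -0.0810 yaw -0.000
(490, -220, 95, -11.98) -> x -0.0048 y -0.1360 z -0.0050 yaw -0.000
(515, -80, 95, -11.98) -> x -0.0046 y -0.1421 z -0.0000 yaw -0.000
(534.8, 43.9, 95, 15.2) -> x -0.0064 y -0.1253 z -0.0000 yaw -0.474
[534.79  43.88  95.    15.18]
time_s: 11.65
ee_pos: [467.9, -355.0, 93.3]
ee_rot: [179.9, -0.3, -12.0]
force: [0.4, 0.2, 1.0]
gripper_width: 41.8
gripper_force: 30.0
```

```bash
python3 -m crank '[{"grip":0,"x":-0.001,"y":-0.02,"z":-0.005,"yaw":0},{"grip":0,"x":-0.002,"y":-0.05,"z":-0.005,"yaw":0},{"grip":0,"x":-0.003,"y":-0.08,"z":-0.005,"yaw":0},{"grip":0,"x":-0.004,"y":-0.11,"z":-0.005,"yaw":0},{"grip":0,"x":-0.0048,"y":-0.136,"z":-0.005,"yaw":0}]' >/dev/null
python3 -m crank '[{"grip":0,"x":-0.001,"y":-0.028,"z":0,"yaw":0},{"grip":0,"x":-0.002,"y":-0.056,"z":0,"yaw":0},{"grip":0,"x":-0.003,"y":-0.084,"z":0,"yaw":0},{"grip":0,"x":-0.004,"y":-0.112,"z":0,"yaw":0},{"grip":0,"x":-0.0046,"y":-0.1421,"z":0,"yaw":0}]' | grep grip
python3 -m crank '[{"grip":0,"x":-0.001,"y":-0.03,"z":0,"yaw":-0.1},{"grip":0,"x":-0.003,"y":-0.06,"z":0,"yaw":-0.2},{"grip":0,"x":-0.005,"y":-0.09,"z":0,"yaw":-0.3},{"grip":0,"x":-0.006,"y":-0.115,"z":0,"yaw":-0.4},{"grip":0,"x":-0.0064,"y":-0.1253,"z":0,"yaw":-0.474}]' |grep grip
python3 -m crank '[{"grip":0,"x":0,"y":0,"z":0,"yaw":0},{"grip":0,"x":0,"y":0,"z":0,"yaw":0},{"grip":0,"x":0,"y":0,"z":0,"yaw":0},{"grip":0,"x":0,"y":0,"z":0,"yaw":0},{"grip":0,"x":0,"y":0,"z":0,"yaw":0}]'
python3 - <<'E'
from h import *
c=camera_model("wrist");np.save("w6.npy",{k:np.array(v) for k,v in c.items()},allow_pickle=True)
save("wrist","w6.png",(100,0,420,260),2.3)
im=cv2.imread("pics/raw_w6.png");hsv=cv2.cvtColor(im,cv2.COLOR_BGR2HSV);h=hsv[...,0].astype(int);h[h>170]-=180
m=((h>=-8)&(h<=6)&(hsv[...,1]>120)).astype(np.uint8)
k,l,st,ce=cv2.connectedComponentsWithStats(m);i=1+np.argmax(st[1:,4]);print(st[i],state()["ee_pos"],state()["ee_rot"])
pts=np.array([ray(c,(u,v),114)[:2] for v,u in zip(*np.where(l==i))])
s=state();a=np.radians(15.18);q=pts-s["ee_pos"][:2];q=np.c_[q[:,0]*np.cos(a)+q[:,1]*np.sin(a),q[:,0]*np.sin(a)-q[:,1]*np.cos(a)]
print("panel in tool frame: x range",np.percentile(q[:,0],[1,50,99]).round(1),"y",np.percentile(q[:,1],[1,50,99]).round(1),"mean",q.mean(0))
E
```

```text
gripper_width: 41.9
gripper_force: 30.0
gripper_width: 41.6
gripper_force: 30.0
time_s: 13.32
ee_pos: [534.7, 42.9, 94.8]
ee_rot: [180.0, 0.0, 15.0]
force: [-0.1, 0.3, -1.5]
gripper_width: 42.0
gripper_force: 30.0
[ 221  206   59   61 3500] [534.73761528  42.93375582  94.92055972] [1.79990945e+02 1.17262072e-02 1.50597158e+01]
panel in tool frame: x range [-12.5   7.2  25.6] y [-16.7  -0.1  16.3] mean [ 7.1455622  -0.22277566]
```

View pics/w6.png

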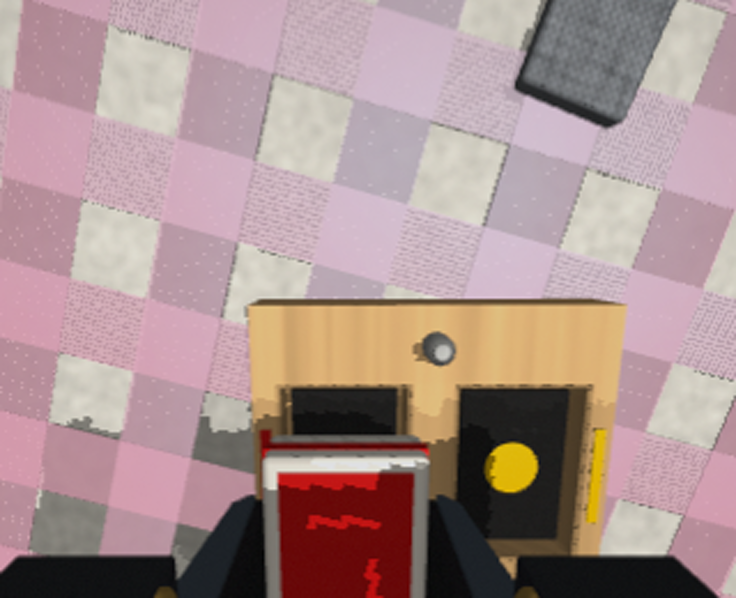

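The red cake is square over the red well, with the tray's far edge at rows ~304 and the yellow dot at (511,467). Refitting the tray from this nearer view.

```bash
python3 - <<'E'
from fit import *
cm=np.load("w6.npy",allow_pickle=True).item()
f=lambda u,v:(100+(u+.5)/2.3-.5,(v+.5)/2.3-.5)
obs=[((102,65,36),f(249,304)),((102,-65,36),f(626,305)),((40,-32,24.5),f(511,467)),((88,0,54),f(440,350)),
((73,-9,36),f(459,387)),((73,-55,36),f(590,387)),((73,55,36),f(279,387)),((73,9,36),f(410,387))]
p,r=fit(cm,obs,[505,3,14]);print(p.round(2));print(r.round(1).tolist())
for q in([504.2,1.63,15.2],p):
    a=np.radians(q[2]);print((q[0]+40*np.cos(a)-32*np.sin(a)).round(1),(q[1]+40*np.sin(a)+32*np.cos(a)).round(1))
E
```

```text
[504.33   2.22  15.07]
[[-0.4, -0.2], [0.3, -0.5], [-0.3, -0.3], [1.3, 0.7], [0.2, 0.1], [-0.4, 0.1], [0.2, 0.0], [-0.5, 0.1]]
534.4 43.0
534.6 43.5
```

Consistent: tray at (504.3, 2.1), 15.1°. Lowering the red cake.

```bash
python3 -m crank '[{"grip":0,"x":0.0008,"y":-0.0005,"z":0.015,"yaw":0},{"grip":0,"x":0.0008,"y":-0.0005,"z":0.03,"yaw":0},{"grip":0,"x":0.0008,"y":-0.0005,"z":0.04,"yaw":0},{"grip":0,"x":0.0008,"y":-0.0005,"z":0.046,"yaw":0},{"grip":0,"x":0.0008,"y":-0.0005,"z":0.05,"yaw":0}]' |grep -E "pos|force"
python3 -m crank '[{"grip":0,"x":0,"y":0,"z":0,"yaw":0},{"grip":0,"x":0,"y":0,"z":0.003,"yaw":0},{"grip":0,"x":0,"y":0,"z":0.006,"yaw":0},{"grip":0,"x":0,"y":0,"z":0.008,"yaw":0},{"grip":0,"x":0,"y":0,"z":0.01,"yaw":0}]'|grep -E "pos|force"
python3 -m crank '[{"grip":0,"x":0,"y":0,"z":0,"yaw":0},{"grip":0,"x":0,"y":0,"z":0,"yaw":0},{"grip":0,"x":0,"y":0,"z":0.002,"yaw":0},{"grip":0,"x":0,"y":0,"z":0.004,"yaw":0},{"grip":0,"x":0,"y":0,"z":0.004,"yaw":0}]'|grep -E "pos|force"
```

```text
ee_pos: [535.2, 44.2, 44.2]
force: [0.5, 0.7, -0.5]
gripper_force: 30.0
ee_pos: [535.7, 44.6, 35.0]
force: [-0.1, 0.0, 0.2]
gripper_force: 30.0
ee_pos: [535.3, 44.5, 30.6]
force: [-0.3, 0.5, -0.6]
gripper_force: 30.0
```

```bash
python3 -m crank '[{"grip":0,"x":0,"y":0,"z":0.001,"yaw":0},{"grip":0,"x":0,"y":0,"z":0.002,"yaw":0},{"grip":0,"x":0,"y":0,"z":0.002,"yaw":0},{"grip":0,"x":0,"y":0,"z":0.002,"yaw":0},{"grip":0,"x":0,"y":0,"z":0.002,"yaw":0}]'|grep -E "pos|force"
python3 -m crank '[{"grip":0.05,"x":0,"y":0,"z":0,"yaw":0},{"grip":0.06,"x":0,"y":0,"z":0,"yaw":0},{"grip":0.06,"x":0,"y":0,"z":0,"yaw":0},{"grip":0.06,"x":0,"y":0,"z":0,"yaw":0},{"grip":0.06,"x":0,"y":0,"z":0,"yaw":0}]'|grep -E "pos|force|width"
```

```text
ee_pos: [535.5, 44.6, 28.9]
force: [-0.1, -0.4, -0.3]
gripper_force: 30.0
ee_pos: [535.6, 44.5, 29.0]
force: [0.0, -0.1, 0.6]
gripper_width: 59.7
gripper_force: 0.0
```

```bash
python3 -m crank '[{"grip":0.06,"x":0,"y":0,"z":-0.01,"yaw":0},{"grip":0.06,"x":0,"y":0,"z":-0.03,"yaw":0},{"grip":0,"x":0,"y":0,"z":-0.03,"yaw":0},{"grip":0,"x":0,"y":0,"z":-0.03,"yaw":0},{"grip":0,"x":0,"y":0,"z":-0.03,"yaw":0}]' 20 >/dev/null
python3 -m crank '[{"grip":0,"x":0,"y":0,"z":0,"yaw":0},{"grip":0,"x":0,"y":0,"z":0,"yaw":0},{"grip":0,"x":0,"y":0,"z":0,"yaw":0},{"grip":0,"x":0,"y":0,"z":0,"yaw":0},{"grip":0,"x":0,"y":0,"z":0,"yaw":0}]' | grep -E "pos|width"
python3 -m crank '[{"grip":0,"x":0,"y":0,"z":0.004,"yaw":0},{"grip":0,"x":0,"y":0,"z":0.008,"yaw":0},{"grip":0,"x":0,"y":0,"z":0.012,"yaw":0},{"grip":0,"x":0,"y":0,"z":0.014,"yaw":0},{"grip":0,"x":0,"y":0,"z":0.016,"yaw":0}]' | grep -E "pos|force"
for i in 1 2 3 4; do python3 -m crank '[{"grip":0,"x":0,"y":0,"z":0.001,"yaw":0},{"grip":0,"x":0,"y":0,"z":0.002,"yaw":0},{"grip":0,"x":0,"y":0,"z":0.003,"yaw":0},{"grip":0,"x":0,"y":0,"z":0.004,"yaw":0},{"grip":0,"x":0,"y":0,"z":0.004,"yaw":0}]' | grep -E "pos|force"; done
```

```text
ee_pos: [535.4, 44.6, 58.7]
gripper_width: 9.4
ee_pos: [535.3, 44.5, 42.4]
force: [0.3, 0.0, -0.7]
gripper_force: 0.0
ee_pos: [535.7, 44.6, 39.0]
force: [-0.0, -0.9, -0.3]
gripper_force: 0.0
ee_pos: [535.7, 44.6, 35.3]
force: [-1.0, 0.0, 4.3]
gripper_force: 2.1
ee_pos: [535.7, 44.6, 31.2]
force: [-0.6, -0.7, 4.3]
gripper_force: 2.0
ee_pos: [535.7, 44.6, 27.1]
force: [-0.2, -0.9, 3.3]
gripper_force: 2.0
```

```bash
for i in 1 2 ; do python3 -m crank '[{"grip":0,"x":0,"y":0,"z":0.001,"yaw":0},{"grip":0,"x":0,"y":0,"z":0.002,"yaw":0},{"grip":0,"x":0,"y":0,"z":0.002,"yaw":0},{"grip":0,"x":0,"y":0,"z":0.002,"yaw":0},{"grip":0,"x":0,"y":0,"z":0.002,"yaw":0}]' | grep -E "pos|force"; done
```

```text
ee_pos: [535.7, 44.6, 26.7]
force: [-4.5, 0.2, 14.8]
gripper_force: 8.0
ee_pos: [535.8, 44.6, 26.6]
force: [-7.9, 0.3, 28.8]
gripper_force: 14.7
```

Seated: the stop is at TCP 26.7, which puts the cake top at about z=35. On to yellow.

```bash
python3 - <<'E'
from plan import *
plan([(535.6,44.55,93,15.1),(510,-110,93,15.1),(468,-259.5,60,-4.5),(468,-259.5,9,-4.5),(468,-259.5,90,-4.5),(505,-130,95,-4.5),(551.8,-18.3,95,15.1)],[535.6,44.55,23,15.1])
E
```

```text
(535.6, 44.55, 93, 15.1) -> x 0.0000 y 0.0000 z -0.0700 yaw -0.000
(510, -110, 93, 15.1) -> x -0.0650 y 0.1425 z -0.0000 yaw -0.000
(468, -259.5, 60, -4.5) -> x -0.0795 y 0.1334 z 0.0330 yaw 0.342
(468, -259.5, 9, -4.5) -> x 0.0000 y 0.0000 z 0.0510 yaw 0.000
(468, -259.5, 90, -4.5) -> x 0.0000 y 0.0000 z -0.0810 yaw 0.000
(505, -130, 95, -4.5) -> x 0.0268 y -0.1320 z -0.0050 yaw 0.000
(551.8, -18.3, 95, 15.1) -> x 0.0379 y -0.1150 z -0.0000 yaw -0.342
[551.82 -18.3   95.    15.1 ]
```

```bash
python3 -m crank '[{"grip":0,"x":0,"y":0,"z":-0.01,"yaw":0},{"grip":0,"x":0,"y":0,"z":-0.03,"yaw":0},{"grip":0.064,"x":0,"y":0,"z":-0.055,"yaw":0},{"grip":0.064,"x":0,"y":0,"z":-0.07,"yaw":0},{"grip":0.064,"x":0,"y":0,"z":-0.07,"yaw":0}]' >/dev/null
python3 -m crank '[{"grip":0.064,"x":-0.013,"y":0.0285,"z":0,"yaw":0},{"grip":0.064,"x":-0.026,"y":0.057,"z":0,"yaw":0},{"grip":0.064,"x":-0.039,"y":0.0855,"z":0,"yaw":0},{"grip":0.064,"x":-0.052,"y":0.114,"z":0,"yaw":0},{"grip":0.064,"x":-0.065,"y":0.1425,"z":0,"yaw":0}]' >/dev/null
python3 -m crank '[{"grip":0.064,"x":-0.016,"y":0.0267,"z":0,"yaw":0.08},{"grip":0.064,"x":-0.032,"y":0.0534,"z":0.01,"yaw":0.16},{"grip":0.064,"x":-0.048,"y":0.08,"z":0.02,"yaw":0.24},{"grip":0.064,"x":-0.064,"y":0.107,"z":0.03,"yaw":0.32},{"grip":0.064,"x":-0.0795,"y":0.1334,"z":0.033,"yaw":0.342}]' >/dev/null
python3 -m crank '[{"grip":0.064,"x":0,"y":0,"z":0,"yaw":0},{"grip":0.064,"x":0,"y":0,"z":0,"yaw":0},{"grip":0.064,"x":0,"y":0,"z":0,"yaw":0},{"grip":0.064,"x":0,"y":0,"z":0.01,"yaw":0},{"grip":0.064,"x":0,"y":0,"z":0.021,"yaw":0}]' | grep -E "pos|rot|width"
python3 -m crank '[{"grip":0.064,"x":0,"y":0,"z":0.01,"yaw":0},{"grip":0.064,"x":0,"y":0,"z":0.02,"yaw":0},{"grip":0.064,"x":0,"y":0,"z":0.027,"yaw":0},{"grip":0.064,"x":0,"y":0,"z":0.03,"yaw":0},{"grip":0.064,"x":0,"y":0,"z":0.03,"yaw":0}]' | grep -E "pos|rot|width|force"
for i in 1 2; do python3 -m crank '[{"grip":0,"x":0,"y":0,"z":0,"yaw":0},{"grip":0,"x":0,"y":0,"z":0,"yaw":0},{"grip":0,"x":0,"y":0,"z":0,"yaw":0},{"grip":0,"x":0,"y":0,"z":0,"yaw":0},{"grip":0,"x":0,"y":0,"z":0,"yaw":0}]' 30 | grep -E "pos|rot|width|force"; done
```

```text
ee_pos: [469.2, -258.7, 38.8]
ee_rot: [180.0, -0.1, -4.3]
gripper_width: 64.3
ee_pos: [467.9, -259.0, 8.0]
ee_rot: [-180.0, 0.1, -4.4]
force: [0.1, 0.4, -0.3]
gripper_width: 64.1
gripper_force: 0.0
ee_pos: [468.6, -259.8, 9.4]
ee_rot: [180.0, -0.1, -4.4]
force: [-0.4, -0.9, 1.7]
gripper_width: 41.8
gripper_force: 30.0
ee_pos: [468.6, -259.8, 9.4]
ee_rot: [180.0, -0.1, -4.4]
force: [-1.7, -1.9, 5.3]
gripper_width: 41.7
gripper_force: 30.0
```

```bash
python3 -m crank '[{"grip":0,"x":0,"y":0,"z":-0.01,"yaw":0},{"grip":0,"x":0,"y":0,"z":-0.03,"yaw":0},{"grip":0,"x":0,"y":0,"z":-0.055,"yaw":0},{"grip":0,"x":0,"y":0,"z":-0.075,"yaw":0},{"grip":0,"x":0,"y":0,"z":-0.081,"yaw":0}]' |grep -E "width|force"
python3 -m crank '[{"grip":0,"x":0.005,"y":-0.02,"z":-0.005,"yaw":0},{"grip":0,"x":0.01,"y":-0.05,"z":-0.005,"yaw":0},{"grip":0,"x":0.016,"y":-0.08,"z":-0.005,"yaw":0},{"grip":0,"x":0.022,"y":-0.11,"z":-0.005,"yaw":0},{"grip":0,"x":0.0268,"y":-0.132,"z":-0.005,"yaw":0}]' |grep -E "width|force"
python3 -m crank '[{"grip":0,"x":0.008,"y":-0.025,"z":0,"yaw":-0.08},{"grip":0,"x":0.016,"y":-0.05,"z":0,"yaw":-0.16},{"grip":0,"x":0.024,"y":-0.075,"z":0,"yaw":-0.24},{"grip":0,"x":0.032,"y":-0.1,"z":0,"yaw":-0.3},{"grip":0,"x":0.0379,"y":-0.115,"z":0,"yaw":-0.342}]' |grep -E "width|force"
python3 -m crank '[{"grip":0,"x":0,"y":0,"z":0,"yaw":0},{"grip":0,"x":0,"y":0,"z":0,"yaw":0},{"grip":0,"x":0,"y":0,"z":0,"yaw":0},{"grip":0,"x":0,"y":0,"z":0,"yaw":0},{"grip":0,"x":0,"y":0,"z":0,"yaw":0}]'
cat > hold.py <<'E'
from h import *
# panel of held cake in tool frame (top face = TCP z + 19)
def hold(lo,hi,tag):
    s=state();c=camera_model("wrist");im=grab_frame("wrist")[:,:,::-1];cv2.imwrite("pics/raw_%s.png"%tag,im)
    hsv=cv2.cvtColor(im,cv2.COLOR_BGR2HSV);h=hsv[...,0].astype(int);h[h>170]-=180
    m=((h>=lo)&(h<=hi)&(hsv[...,1]>120)).astype(np.uint8);m[:190]=0
    k,l,st,ce=cv2.connectedComponentsWithStats(m);i=1+np.argmax(st[1:,4])
    pts=np.array([ray(c,(u,v),s["ee_pos"][2]+19)[:2] for v,u in zip(*np.where(l==i))])-s["ee_pos"][:2]
    a=np.radians(s["ee_rot"][2]);q=np.c_[pts[:,0]*np.cos(a)+pts[:,1]*np.sin(a),pts[:,0]*np.sin(a)-pts[:,1]*np.cos(a)]
    print(st[i],"cake centre in tool: x",(np.percentile(q[:,0],99)-27).round(1),"y",q[:,1].mean().round(1),"pos",s["ee_pos"].round(1),s["ee_rot"].round(2))
    cv2.imwrite("pics/%s.png"%tag,cv2.resize(im[:270,60:460],None,fx=2,fy=2,interpolation=cv2.INTER_CUBIC))
E
python3 -c "from hold import *;hold(22,36,'w7')"
```

```text
force: [0.2, -1.9, -1.6]
gripper_width: 41.9
gripper_force: 30.0
force: [-0.5, -0.9, -0.7]
gripper_width: 41.9
gripper_force: 30.0
force: [0.3, 0.3, -1.1]
gripper_width: 41.7
gripper_force: 30.0
time_s: 23.78
ee_pos: [551.3, -19.2, 94.8]
ee_rot: [180.0, 0.0, 15.1]
force: [0.1, -0.4, -0.9]
gripper_width: 41.4
gripper_force: 30.0
[ 221  204   59   63 3628] cake centre in tool: x -0.1 y -0.2 pos [551.3 -19.2  94.8] [1.800e+02 4.000e-02 1.507e+01]
```

View pics/w7.png

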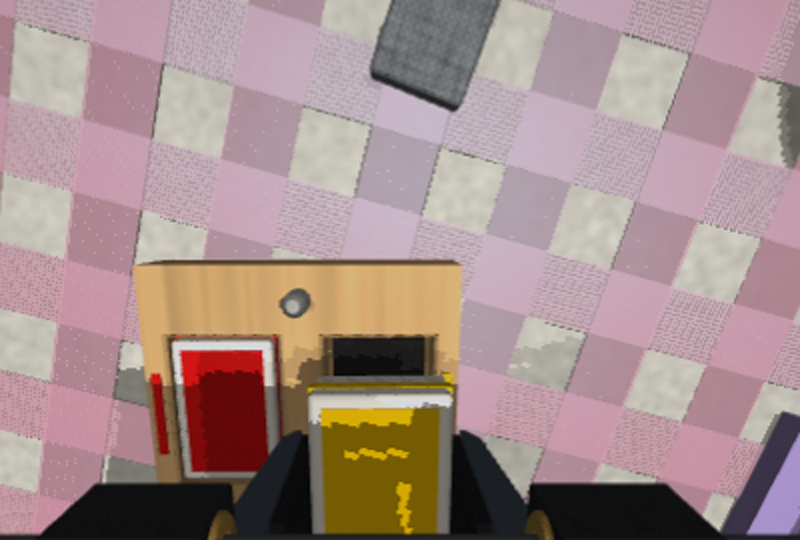

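Red is flush in its well (225,410) and yellow is aligned above its own. Lowering yellow.

```bash
python3 -m crank '[{"grip":0,"x":0,"y":0,"z":0.015,"yaw":0},{"grip":0,"x":0,"y":0,"z":0.03,"yaw":0},{"grip":0,"x":0,"y":0,"z":0.04,"yaw":0},{"grip":0,"x":0,"y":0,"z":0.046,"yaw":0},{"grip":0,"x":0,"y":0,"z":0.05,"yaw":0}]' |grep -E "pos|force"
python3 -m crank '[{"grip":0,"x":0,"y":0,"z":0,"yaw":0},{"grip":0,"x":0,"y":0,"z":0.003,"yaw":0},{"grip":0,"x":0,"y":0,"z":0.006,"yaw":0},{"grip":0,"x":0,"y":0,"z":0.008,"yaw":0},{"grip":0,"x":0,"y":0,"z":0.01,"yaw":0}]'|grep -E "pos|force"
python3 -m crank '[{"grip":0,"x":0,"y":0,"z":0.001,"yaw":0},{"grip":0,"x":0,"y":0,"z":0.002,"yaw":0},{"grip":0,"x":0,"y":0,"z":0.004,"yaw":0},{"grip":0,"x":0,"y":0,"z":0.006,"yaw":0},{"grip":0,"x":0,"y":0,"z":0.006,"yaw":0}]'|grep -E "pos|force"
```

```text
ee_pos: [551.4, -18.6, 44.2]
force: [0.7, -0.3, -0.0]
gripper_force: 30.0
ee_pos: [552.0, -18.2, 35.0]
force: [0.4, -0.8, -0.7]
gripper_force: 30.0
ee_pos: [552.1, -18.3, 29.0]
force: [0.8, -0.4, -1.3]
gripper_force: 30.0
```

Inside the well with no side force. Release, retreat, close and press.

```bash
python3 -m crank '[{"grip":0.05,"x":0,"y":0,"z":0,"yaw":0},{"grip":0.06,"x":0,"y":0,"z":0,"yaw":0},{"grip":0.06,"x":0,"y":0,"z":0,"yaw":0},{"grip":0.06,"x":0,"y":0,"z":0,"yaw":0},{"grip":0.06,"x":0,"y":0,"z":0,"yaw":0}]'|grep -E "pos|force|width"
python3 -m crank '[{"grip":0.06,"x":0,"y":0,"z":-0.01,"yaw":0},{"grip":0.06,"x":0,"y":0,"z":-0.03,"yaw":0},{"grip":0,"x":0,"y":0,"z":-0.03,"yaw":0},{"grip":0,"x":0,"y":0,"z":-0.03,"yaw":0},{"grip":0,"x":0,"y":0,"z":-0.03,"yaw":0}]' 20 >/dev/null
python3 -m crank '[{"grip":0,"x":0,"y":0,"z":0,"yaw":0},{"grip":0,"x":0,"y":0,"z":0,"yaw":0},{"grip":0,"x":0,"y":0,"z":0,"yaw":0},{"grip":0,"x":0,"y":0,"z":0,"yaw":0},{"grip":0,"x":0,"y":0,"z":0.003,"yaw":0}]' | grep -E "pos|width"
python3 -m crank '[{"grip":0,"x":0,"y":0,"z":0.004,"yaw":0},{"grip":0,"x":0,"y":0,"z":0.008,"yaw":0},{"grip":0,"x":0,"y":0,"z":0.012,"yaw":0},{"grip":0,"x":0,"y":0,"z":0.014,"yaw":0},{"grip":0,"x":0,"y":0,"z":0.016,"yaw":0}]' | grep -E "pos|force"
for i in 1 2 3; do python3 -m crank '[{"grip":0,"x":0,"y":0,"z":0.001,"yaw":0},{"grip":0,"x":0,"y":0,"z":0.002,"yaw":0},{"grip":0,"x":0,"y":0,"z":0.003,"yaw":0},{"grip":0,"x":0,"y":0,"z":0.004,"yaw":0},{"grip":0,"x":0,"y":0,"z":0.004,"yaw":0}]' | grep -E "pos|force"; done
python3 -m crank '[{"grip":0,"x":0,"y":0,"z":0.001,"yaw":0},{"grip":0,"x":0,"y":0,"z":0.003,"yaw":0},{"grip":0,"x":0,"y":0,"z":0.004,"yaw":0},{"grip":0,"x":0,"y":0,"z":0.005,"yaw":0},{"grip":0,"x":0,"y":0,"z":0.005,"yaw":0}]' | grep -E "pos|force"
```

```text
ee_pos: [551.9, -18.3, 29.0]
force: [0.2, -0.0, 0.2]
gripper_width: 60.1
gripper_force: 0.0
ee_pos: [552.2, -18.3, 56.1]
gripper_width: 9.5
ee_pos: [551.6, -18.3, 39.4]
force: [1.1, -0.4, 0.2]
gripper_force: 0.0
ee_pos: [551.7, -18.3, 36.1]
force: [-2.2, 0.3, 4.0]
gripper_force: 2.2
ee_pos: [551.7, -18.3, 31.7]
force: [-1.2, -1.0, 4.5]
gripper_force: 1.7
ee_pos: [551.7, -18.3, 27.6]
force: [-2.8, 0.8, 3.5]
gripper_force: 1.5
ee_pos: [551.9, -18.3, 26.6]
force: [-9.5, 0.8, 30.0]
gripper_force: 15.2
```

Yellow is home. Now blue.

```bash
python3 - <<'E'
from plan import *
plan([(551.8,-18.3,93,15.1),(551,-150,93,15.1),(549.9,-261.3,60,2.5),(549.9,-261.3,9,2.5),(549.9,-261.3,90,2.5),(500,-120,95,2.5),(457.8,22.5,95,15.1)],[551.8,-18.3,23,15.1])
E
```

```text
(551.8, -18.3, 93, 15.1) -> x 0.0000 y 0.0000 z -0.0700 yaw -0.000
(551, -150, 93, 15.1) -> x -0.0351 y 0.1269 z -0.0000 yaw -0.000
(549.9, -261.3, 60, 2.5) -> x -0.0300 y 0.1072 z 0.0330 yaw 0.220
(549.9, -261.3, 9, 2.5) -> x -0.0000 y 0.0000 z 0.0510 yaw -0.000
(549.9, -261.3, 90, 2.5) -> x -0.0000 y 0.0000 z -0.0810 yaw -0.000
(500, -120, 95, 2.5) -> x -0.0437 y -0.1433 z -0.0050 yaw -0.000
(457.8, 22.5, 95, 15.1) -> x -0.0360 y -0.1442 z -0.0000 yaw -0.220
[457.79  22.48  95.    15.1 ]
```

```bash
python3 -m crank '[{"grip":0,"x":0,"y":0,"z":-0.01,"yaw":0},{"grip":0,"x":0,"y":0,"z":-0.03,"yaw":0},{"grip":0.056,"x":0,"y":0,"z":-0.055,"yaw":0},{"grip":0.056,"x":0,"y":0,"z":-0.07,"yaw":0},{"grip":0.056,"x":0,"y":0,"z":-0.07,"yaw":0}]' >/dev/null
python3 -m crank '[{"grip":0.056,"x":-0.007,"y":0.0254,"z":0,"yaw":0},{"grip":0.056,"x":-0.014,"y":0.0508,"z":0,"yaw":0},{"grip":0.056,"x":-0.021,"y":0.0761,"z":0,"yaw":0},{"grip":0.056,"x":-0.028,"y":0.1015,"z":0,"yaw":0},{"grip":0.056,"x":-0.0351,"y":0.1269,"z":0,"yaw":0}]' >/dev/null
python3 -m crank '[{"grip":0.056,"x":-0.006,"y":0.0214,"z":0,"yaw":0.05},{"grip":0.056,"x":-0.012,"y":0.043,"z":0.01,"yaw":0.1},{"grip":0.056,"x":-0.018,"y":0.065,"z":0.02,"yaw":0.15},{"grip":0.056,"x":-0.024,"y":0.086,"z":0.03,"yaw":0.2},{"grip":0.056,"x":-0.03,"y":0.1072,"z":0.033,"yaw":0.22}]' >/dev/null
python3 -m crank '[{"grip":0.056,"x":0,"y":0,"z":0,"yaw":0},{"grip":0.056,"x":0,"y":0,"z":0,"yaw":0},{"grip":0.056,"x":0,"y":0,"z":0,"yaw":0},{"grip":0.056,"x":0,"y":0,"z":0.01,"yaw":0},{"grip":0.056,"x":0,"y":0,"z":0.021,"yaw":0}]' | grep -E "pos|rot|width"
python3 -m crank '[{"grip":0.056,"x":0,"y":0,"z":0.01,"yaw":0},{"grip":0.056,"x":0,"y":0,"z":0.02,"yaw":0},{"grip":0.056,"x":0,"y":0,"z":0.027,"yaw":0},{"grip":0.056,"x":0,"y":0,"z":0.03,"yaw":0},{"grip":0.056,"x":0,"y":0,"z":0.03,"yaw":0}]' | grep -E "pos|rot|width|force"
for i in 1 2; do python3 -m crank '[{"grip":0,"x":0,"y":0,"z":0,"yaw":0},{"grip":0,"x":0,"y":0,"z":0,"yaw":0},{"grip":0,"x":0,"y":0,"z":0,"yaw":0},{"grip":0,"x":0,"y":0,"z":0,"yaw":0},{"grip":0,"x":0,"y":0,"z":0,"yaw":0}]' 30 | grep -E "pos|rot|width|force"; done
```

```text
ee_pos: [551.0, -260.5, 39.0]
ee_rot: [179.9, -0.1, 2.6]
gripper_width: 56.4
ee_pos: [549.7, -260.9, 7.7]
ee_rot: [-179.9, 0.1, 2.6]
force: [-0.4, 0.2, -0.2]
gripper_width: 56.2
gripper_force: 0.0
ee_pos: [550.7, -261.6, 9.5]
ee_rot: [180.0, -0.1, 2.6]
force: [0.3, -0.3, 0.6]
gripper_width: 41.6
gripper_force: 30.0
ee_pos: [550.7, -261.5, 9.5]
ee_rot: [180.0, -0.1, 2.6]
force: [-0.1, -0.9, 4.8]
gripper_width: 41.9
gripper_force: 30.0
```

```bash
python3 -m crank '[{"grip":0,"x":0,"y":0,"z":-0.01,"yaw":0},{"grip":0,"x":0,"y":0,"z":-0.03,"yaw":0},{"grip":0,"x":0,"y":0,"z":-0.055,"yaw":0},{"grip":0,"x":0,"y":0,"z":-0.075,"yaw":0},{"grip":0,"x":0,"y":0,"z":-0.081,"yaw":0}]' |grep -E "width|force"
python3 -m crank '[{"grip":0,"x":-0.007,"y":-0.023,"z":-0.005,"yaw":0},{"grip":0,"x":-0.016,"y":-0.053,"z":-0.005,"yaw":0},{"grip":0,"x":-0.025,"y":-0.083,"z":-0.005,"yaw":0},{"grip":0,"x":-0.034,"y":-0.113,"z":-0.005,"yaw":0},{"grip":0,"x":-0.0437,"y":-0.1433,"z":-0.005,"yaw":0}]' |grep -E "width|force"
python3 -m crank '[{"grip":0,"x":-0.008,"y":-0.032,"z":0,"yaw":-0.05},{"grip":0,"x":-0.016,"y":-0.064,"z":0,"yaw":-0.1},{"grip":0,"x":-0.024,"y":-0.096,"z":0,"yaw":-0.15},{"grip":0,"x":-0.032,"y":-0.124,"z":0,"yaw":-0.2},{"grip":0,"x":-0.036,"y":-0.1442,"z":0,"yaw":-0.22}]' |grep -E "width|force"
python3 -m crank '[{"grip":0,"x":0,"y":0,"z":0,"yaw":0},{"grip":0,"x":0,"y":0,"z":0,"yaw":0},{"grip":0,"x":0,"y":0,"z":0,"yaw":0},{"grip":0,"x":0,"y":0,"z":0,"yaw":0},{"grip":0,"x":0,"y":0,"z":0,"yaw":0}]'
python3 -c "from hold import *;hold(108,130,'w8')"
```

```text
force: [0.2, 0.0, -0.7]
gripper_width: 42.1
gripper_force: 30.0
force: [0.4, 0.1, -1.2]
gripper_width: 41.8
gripper_force: 30.0
force: [0.3, 0.2, -1.1]
gripper_width: 41.9
gripper_force: 30.0
time_s: 33.0
ee_pos: [458.0, 21.5, 94.7]
ee_rot: [180.0, 0.0, 15.1]
force: [0.2, -0.8, -1.4]
gripper_width: 41.8
gripper_force: 30.0
[ 221  206   59   61 3475] cake centre in tool: x -1.3 y -0.3 pos [458.   21.5  94.7] [1.7999e+02 2.0000e-02 1.5080e+01]
```

View pics/w8.png

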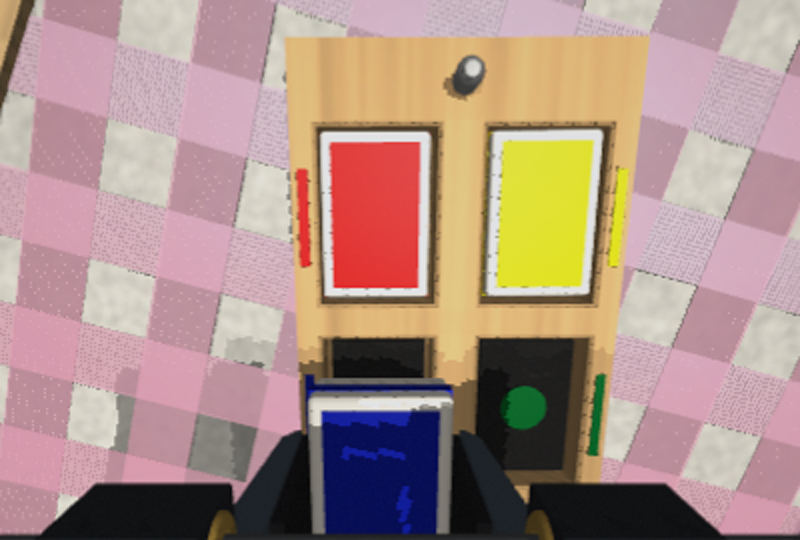

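Red and yellow are flush, and blue is aligned. Lowering it with +0.6 mm in x.

```bash
python3 -m crank '[{"grip":0,"x":0.0006,"y":0,"z":0.015,"yaw":0},{"grip":0,"x":0.0006,"y":0,"z":0.03,"yaw":0},{"grip":0,"x":0.0006,"y":0,"z":0.04,"yaw":0},{"grip":0,"x":0.0006,"y":0,"z":0.046,"yaw":0},{"grip":0,"x":0.0006,"y":0,"z":0.05,"yaw":0}]' |grep -E "pos|force"
python3 -m crank '[{"grip":0,"x":0,"y":0,"z":0,"yaw":0},{"grip":0,"x":0,"y":0,"z":0.003,"yaw":0},{"grip":0,"x":0,"y":0,"z":0.006,"yaw":0},{"grip":0,"x":0,"y":0,"z":0.008,"yaw":0},{"grip":0,"x":0,"y":0,"z":0.01,"yaw":0}]'|grep -E "pos|force"
python3 -m crank '[{"grip":0,"x":0,"y":0,"z":0.001,"yaw":0},{"grip":0,"x":0,"y":0,"z":0.002,"yaw":0},{"grip":0,"x":0,"y":0,"z":0.004,"yaw":0},{"grip":0,"x":0,"y":0,"z":0.006,"yaw":0},{"grip":0,"x":0,"y":0,"z":0.006,"yaw":0}]'|grep -E "pos|force|width"
```

```text
ee_pos: [458.2, 22.1, 44.2]
force: [-0.6, -0.4, -1.1]
gripper_force: 30.0
ee_pos: [458.5, 22.6, 35.0]
force: [-0.5, -0.2, -0.9]
gripper_force: 30.0
ee_pos: [458.5, 22.6, 28.9]
force: [0.1, -0.0, -0.3]
gripper_width: 41.8
gripper_force: 30.0
```

```bash
python3 -m crank '[{"grip":0.05,"x":0,"y":0,"z":0,"yaw":0},{"grip":0.06,"x":0,"y":0,"z":0,"yaw":0},{"grip":0.06,"x":0,"y":0,"z":0,"yaw":0},{"grip":0.06,"x":0,"y":0,"z":0,"yaw":0},{"grip":0.06,"x":0,"y":0,"z":0,"yaw":0}]'|grep -E "pos|force|width"
python3 -m crank '[{"grip":0.06,"x":0,"y":0,"z":-0.01,"yaw":0},{"grip":0.06,"x":0,"y":0,"z":-0.03,"yaw":0},{"grip":0,"x":0,"y":0,"z":-0.03,"yaw":0},{"grip":0,"x":0,"y":0,"z":-0.03,"yaw":0},{"grip":0,"x":0,"y":0,"z":-0.03,"yaw":0}]' 20 >/dev/null
python3 -m crank '[{"grip":0,"x":0,"y":0,"z":0,"yaw":0},{"grip":0,"x":0,"y":0,"z":0,"yaw":0},{"grip":0,"x":0,"y":0,"z":0,"yaw":0},{"grip":0,"x":0,"y":0,"z":0,"yaw":0},{"grip":0,"x":0,"y":0,"z":0.003,"yaw":0}]' | grep -E "pos|width"
python3 -m crank '[{"grip":0,"x":0,"y":0,"z":0.004,"yaw":0},{"grip":0,"x":0,"y":0,"z":0.008,"yaw":0},{"grip":0,"x":0,"y":0,"z":0.012,"yaw":0},{"grip":0,"x":0,"y":0,"z":0.014,"yaw":0},{"grip":0,"x":0,"y":0,"z":0.016,"yaw":0}]' | grep -E "pos|force"
for i in 1 2 3; do python3 -m crank '[{"grip":0,"x":0,"y":0,"z":0.001,"yaw":0},{"grip":0,"x":0,"y":0,"z":0.002,"yaw":0},{"grip":0,"x":0,"y":0,"z":0.003,"yaw":0},{"grip":0,"x":0,"y":0,"z":0.004,"yaw":0},{"grip":0,"x":0,"y":0,"z":0.004,"yaw":0}]' | grep -E "pos|force"; done
python3 -m crank '[{"grip":0,"x":0,"y":0,"z":0.001,"yaw":0},{"grip":0,"x":0,"y":0,"z":0.003,"yaw":0},{"grip":0,"x":0,"y":0,"z":0.004,"yaw":0},{"grip":0,"x":0,"y":0,"z":0.005,"yaw":0},{"grip":0,"x":0,"y":0,"z":0.005,"yaw":0}]' | grep -E "pos|force"
python3 - <<'E'
from plan import *
plan([(458.4,22.5,93,15.1),(490,-130,93,15.1),(525,-270,93,15.1),(545,-361.2,60,-10),(545,-361.2,9,-10),(545,-361.2,90,-10),(515,-210,95,-10),(490,-80,95,7),(474.8,-38.9,95,15.1)],[458.4,22.5,23,15.1])
E
```

```text
ee_pos: [458.4, 22.5, 29.0]
force: [-0.2, 0.1, 0.1]
gripper_width: 59.9
gripper_force: 0.0
ee_pos: [458.7, 22.6, 56.0]
gripper_width: 10.1
ee_pos: [458.1, 22.5, 39.5]
force: [1.2, 0.4, 0.0]
gripper_force: 0.0
ee_pos: [458.2, 22.5, 36.0]
force: [-1.3, 0.5, 3.0]
gripper_force: 1.8
ee_pos: [458.2, 22.6, 31.7]
force: [-1.1, 0.0, 2.9]
gripper_force: 1.3
ee_pos: [458.2, 22.5, 27.6]
force: [-2.1, 0.1, 1.9]
gripper_force: 1.2
ee_pos: [458.4, 22.5, 26.5]
force: [-11.9, 0.0, 39.3]
gripper_force: 19.9
(458.4, 22.5, 93, 15.1) -> x 0.0000 y 0.0000 z -0.0700 yaw -0.000
(490, -130, 93, 15.1) -> x -0.0092 y 0.1555 z -0.0000 yaw -0.000
(525, -270, 93, 15.1) -> x -0.0027 y 0.1443 z -0.0000 yaw -0.000
(545, -361.2, 60, -10) -> x -0.0044 y 0.0932 z 0.0330 yaw 0.438
(545, -361.2, 9, -10) -> x -0.0000 y 0.0000 z 0.0510 yaw 0.000
(545, -361.2, 90, -10) -> x -0.0000 y 0.0000 z -0.0810 yaw 0.000
(515, -210, 95, -10) -> x -0.0558 y -0.1437 z -0.0050 yaw 0.000
(490, -80, 95, 7) -> x -0.0472 y -0.1237 z -0.0000 yaw -0.297
(474.8, -38.9, 95, 15.1) -> x -0.0101 y -0.0426 z -0.0000 yaw -0.141
[474.79 -38.91  95.    15.1 ]
```

Blue is home. Now green.

```bash
python3 -m crank '[{"grip":0,"x":0,"y":0,"z":-0.01,"yaw":0},{"grip":0,"x":0,"y":0,"z":-0.03,"yaw":0},{"grip":0.056,"x":0,"y":0,"z":-0.055,"yaw":0},{"grip":0.056,"x":0,"y":0,"z":-0.07,"yaw":0},{"grip":0.056,"x":0,"y":0,"z":-0.07,"yaw":0}]' >/dev/null
python3 -m crank '[{"grip":0.056,"x":-0.002,"y":0.031,"z":0,"yaw":0},{"grip":0.056,"x":-0.004,"y":0.062,"z":0,"yaw":0},{"grip":0.056,"x":-0.006,"y":0.093,"z":0,"yaw":0},{"grip":0.056,"x":-0.008,"y":0.124,"z":0,"yaw":0},{"grip":0.056,"x":-0.0092,"y":0.1555,"z":0,"yaw":0}]' >/dev/null
python3 -m crank '[{"grip":0.056,"x":-0.0005,"y":0.029,"z":0,"yaw":0},{"grip":0.056,"x":-0.001,"y":0.058,"z":0,"yaw":0},{"grip":0.056,"x":-0.0015,"y":0.087,"z":0,"yaw":0},{"grip":0.056,"x":-0.002,"y":0.116,"z":0,"yaw":0},{"grip":0.056,"x":-0.0027,"y":0.1443,"z":0,"yaw":0}]' >/dev/null
python3 -m crank '[{"grip":0.056,"x":-0.001,"y":0.02,"z":0,"yaw":0.1},{"grip":0.056,"x":-0.002,"y":0.04,"z":0.01,"yaw":0.2},{"grip":0.056,"x":-0.003,"y":0.06,"z":0.02,"yaw":0.3},{"grip":0.056,"x":-0.004,"y":0.08,"z":0.03,"yaw":0.38},{"grip":0.056,"x":-0.0044,"y":0.0932,"z":0.033,"yaw":0.438}]' >/dev/null
python3 -m crank '[{"grip":0.056,"x":0,"y":0,"z":0,"yaw":0},{"grip":0.056,"x":0,"y":0,"z":0,"yaw":0},{"grip":0.056,"x":0,"y":0,"z":0,"yaw":0},{"grip":0.056,"x":0,"y":0,"z":0.01,"yaw":0},{"grip":0.056,"x":0,"y":0,"z":0.021,"yaw":0}]' | grep -E "pos|rot|width"
python3 -m crank '[{"grip":0.056,"x":0,"y":0,"z":0.01,"yaw":0},{"grip":0.056,"x":0,"y":0,"z":0.02,"yaw":0},{"grip":0.056,"x":0,"y":0,"z":0.027,"yaw":0},{"grip":0.056,"x":0,"y":0,"z":0.03,"yaw":0},{"grip":0.056,"x":0,"y":0,"z":0.03,"yaw":0}]' | grep -E "pos|rot|width|force"
for i in 1 2; do python3 -m crank '[{"grip":0,"x":0,"y":0,"z":0,"yaw":0},{"grip":0,"x":0,"y":0,"z":0,"yaw":0},{"grip":0,"x":0,"y":0,"z":0,"yaw":0},{"grip":0,"x":0,"y":0,"z":0,"yaw":0},{"grip":0,"x":0,"y":0,"z":0,"yaw":0}]' 30 | grep -E "pos|rot|width|force"; done
```

```text
ee_pos: [546.1, -360.5, 39.4]
ee_rot: [179.9, -0.1, -9.8]
gripper_width: 56.0
ee_pos: [544.9, -360.6, 7.7]
ee_rot: [-180.0, 0.1, -9.9]
force: [-0.8, -0.4, 0.7]
gripper_width: 55.9
gripper_force: 0.0
ee_pos: [545.9, -361.3, 9.6]
ee_rot: [180.0, -0.1, -9.9]
force: [0.8, -0.8, 1.2]
gripper_width: 41.9
gripper_force: 29.9
ee_pos: [545.9, -361.3, 9.6]
ee_rot: [180.0, -0.1, -9.9]
force: [0.1, -0.6, 4.4]
gripper_width: 41.8
gripper_force: 29.9
```

```bash
python3 -m crank '[{"grip":0,"x":0,"y":0,"z":-0.01,"yaw":0},{"grip":0,"x":0,"y":0,"z":-0.03,"yaw":0},{"grip":0,"x":0,"y":0,"z":-0.055,"yaw":0},{"grip":0,"x":0,"y":0,"z":-0.075,"yaw":0},{"grip":0,"x":0,"y":0,"z":-0.081,"yaw":0}]' |grep -E "width|force"
python3 -m crank '[{"grip":0,"x":-0.01,"y":-0.025,"z":-0.005,"yaw":0},{"grip":0,"x":-0.021,"y":-0.055,"z":-0.005,"yaw":0},{"grip":0,"x":-0.032,"y":-0.085,"z":-0.005,"yaw":0},{"grip":0,"x":-0.044,"y":-0.115,"z":-0.005,"yaw":0},{"grip":0,"x":-0.0558,"y":-0.1437,"z":-0.005,"yaw":0}]' |grep -E "width|force"
python3 -m crank '[{"grip":0,"x":-0.009,"y":-0.025,"z":0,"yaw":-0.06},{"grip":0,"x":-0.019,"y":-0.05,"z":0,"yaw":-0.12},{"grip":0,"x":-0.028,"y":-0.075,"z":0,"yaw":-0.18},{"grip":0,"x":-0.038,"y":-0.1,"z":0,"yaw":-0.24},{"grip":0,"x":-0.0472,"y":-0.1237,"z":0,"yaw":-0.297}]' |grep -E "width|force"
python3 -m crank '[{"grip":0,"x":-0.004,"y":-0.018,"z":0,"yaw":-0.06},{"grip":0,"x":-0.008,"y":-0.034,"z":0,"yaw":-0.12},{"grip":0,"x":-0.0101,"y":-0.0426,"z":0,"yaw":-0.141},{"grip":0,"x":-0.0101,"y":-0.0426,"z":0,"yaw":-0.141},{"grip":0,"x":-0.0101,"y":-0.0426,"z":0,"yaw":-0.141}]' |grep -E "width|force"
python3 -m crank '[{"grip":0,"x":0,"y":0,"z":0,"yaw":0},{"grip":0,"x":0,"y":0,"z":0,"yaw":0},{"grip":0,"x":0,"y":0,"z":0,"yaw":0},{"grip":0,"x":0,"y":0,"z":0,"yaw":0},{"grip":0,"x":0,"y":0,"z":0,"yaw":0}]' | grep -E "pos|rot|width"
python3 -c "from hold import *;hold(50,85,'w9')"
```

```text
force: [-0.7, -0.5, -0.7]
gripper_width: 41.8
gripper_force: 29.9
force: [-0.1, 0.4, -1.2]
gripper_width: 41.8
gripper_force: 29.9
force: [0.4, 0.3, -0.4]
gripper_width: 42.2
gripper_force: 29.9
force: [-0.3, -0.2, -0.5]
gripper_width: 42.0
gripper_force: 29.9
ee_pos: [474.9, -39.3, 94.9]
ee_rot: [180.0, 0.0, 15.1]
gripper_width: 41.6
[ 221  207   58   60 3391] cake centre in tool: x -1.9 y -0.3 pos [474.9 -39.3  94.9] [179.99   0.    15.13]
```

```bash
python3 -m crank '[{"grip":0,"x":0.0008,"y":0,"z":0.015,"yaw":0},{"grip":0,"x":0.0008,"y":0,"z":0.03,"yaw":0},{"grip":0,"x":0.0008,"y":0,"z":0.04,"yaw":0},{"grip":0,"x":0.0008,"y":0,"z":0.046,"yaw":0},{"grip":0,"x":0.0008,"y":0,"z":0.05,"yaw":0}]' |grep -E "pos|force"
python3 -m crank '[{"grip":0,"x":0,"y":0,"z":0,"yaw":0},{"grip":0,"x":0,"y":0,"z":0.003,"yaw":0},{"grip":0,"x":0,"y":0,"z":0.006,"yaw":0},{"grip":0,"x":0,"y":0,"z":0.008,"yaw":0},{"grip":0,"x":0,"y":0,"z":0.01,"yaw":0}]'|grep -E "pos|force"
python3 -m crank '[{"grip":0,"x":0,"y":0,"z":0.001,"yaw":0},{"grip":0,"x":0,"y":0,"z":0.002,"yaw":0},{"grip":0,"x":0,"y":0,"z":0.004,"yaw":0},{"grip":0,"x":0,"y":0,"z":0.006,"yaw":0},{"grip":0,"x":0,"y":0,"z":0.006,"yaw":0}]'|grep -E "pos|force|width"
```

```text
ee_pos: [475.3, -38.7, 44.3]
force: [0.4, -1.2, -1.0]
gripper_force: 29.9
ee_pos: [475.8, -38.7, 35.0]
force: [0.2, 0.5, -1.2]
gripper_force: 29.9
ee_pos: [475.8, -38.7, 28.9]
force: [0.8, 0.5, -0.8]
gripper_width: 42.0
gripper_force: 29.9
```

```bash
python3 -m crank '[{"grip":0.05,"x":0,"y":0,"z":0,"yaw":0},{"grip":0.06,"x":0,"y":0,"z":0,"yaw":0},{"grip":0.06,"x":0,"y":0,"z":0,"yaw":0},{"grip":0.06,"x":0,"y":0,"z":0,"yaw":0},{"grip":0.06,"x":0,"y":0,"z":0,"yaw":0}]'|grep -E "pos|force|width"
python3 -m crank '[{"grip":0.06,"x":0,"y":0,"z":-0.01,"yaw":0},{"grip":0.06,"x":0,"y":0,"z":-0.03,"yaw":0},{"grip":0,"x":0,"y":0,"z":-0.03,"yaw":0},{"grip":0,"x":0,"y":0,"z":-0.03,"yaw":0},{"grip":0,"x":0,"y":0,"z":-0.03,"yaw":0}]' 20 >/dev/null
python3 -m crank '[{"grip":0,"x":0,"y":0,"z":0,"yaw":0},{"grip":0,"x":0,"y":0,"z":0,"yaw":0},{"grip":0,"x":0,"y":0,"z":0,"yaw":0},{"grip":0,"x":0,"y":0,"z":0,"yaw":0},{"grip":0,"x":0,"y":0,"z":0.003,"yaw":0}]' | grep -E "pos|width"
python3 -m crank '[{"grip":0,"x":0,"y":0,"z":0.004,"yaw":0},{"grip":0,"x":0,"y":0,"z":0.008,"yaw":0},{"grip":0,"x":0,"y":0,"z":0.012,"yaw":0},{"grip":0,"x":0,"y":0,"z":0.014,"yaw":0},{"grip":0,"x":0,"y":0,"z":0.016,"yaw":0}]' | grep -E "pos|force"
for i in 1 2 3; do python3 -m crank '[{"grip":0,"x":0,"y":0,"z":0.001,"yaw":0},{"grip":0,"x":0,"y":0,"z":0.002,"yaw":0},{"grip":0,"x":0,"y":0,"z":0.003,"yaw":0},{"grip":0,"x":0,"y":0,"z":0.004,"yaw":0},{"grip":0,"x":0,"y":0,"z":0.004,"yaw":0}]' | grep -E "pos|force"; done
python3 -m crank '[{"grip":0,"x":0,"y":0,"z":0.001,"yaw":0},{"grip":0,"x":0,"y":0,"z":0.002,"yaw":0},{"grip":0,"x":0,"y":0,"z":0.003,"yaw":0},{"grip":0,"x":0,"y":0,"z":0.0035,"yaw":0},{"grip":0,"x":0,"y":0,"z":0.0035,"yaw":0}]' | grep -E "pos|force"
python3 -m crank '[{"grip":0,"x":0,"y":0,"z":-0.01,"yaw":0},{"grip":0,"x":0,"y":0,"z":-0.03,"yaw":0},{"grip":0.05,"x":0,"y":0,"z":-0.06,"yaw":0},{"grip":0.05,"x":0,"y":0,"z":-0.09,"yaw":0},{"grip":0.05,"x":0,"y":0,"z":-0.1155,"yaw":0}]' | grep -E "pos|force"
python3 - <<'E'
from plan import *
plan([(485,80,160,15.1),(485,250,160,-12)],[475.6,-38.7,140,15.1])
E
```

```text
ee_pos: [475.6, -38.6, 29.0]
force: [-0.8, 0.4, 0.2]
gripper_width: 59.8
gripper_force: 0.0
ee_pos: [475.9, -38.7, 56.0]
gripper_width: 9.7
ee_pos: [475.4, -38.6, 39.4]
force: [1.3, -0.1, 0.1]
gripper_force: 0.0
ee_pos: [475.5, -38.6, 36.0]
force: [-1.7, 0.5, 3.9]
gripper_force: 1.9
ee_pos: [475.4, -38.6, 31.7]
force: [-1.2, 0.0, 3.1]
gripper_force: 1.4
ee_pos: [475.5, -38.6, 27.7]
force: [-1.2, -0.0, 2.7]
gripper_force: 1.2
ee_pos: [475.6, -38.6, 26.7]
force: [-7.1, 1.0, 25.6]
gripper_force: 12.5
ee_pos: [476.7, -38.7, 141.5]
force: [0.2, 0.5, -1.1]
gripper_force: 0.0
(485, 80, 160, 15.1) -> x 0.0400 y -0.1122 z -0.0200 yaw -0.000
(485, 250, 160, -12) -> x 0.0443 y -0.1641 z -0.0000 yaw 0.473
[485.01 250.02 160.   -12.  ]
```

```bash
python3 -m crank '[{"grip":0.05,"x":0.01,"y":-0.03,"z":-0.02,"yaw":0},{"grip":0.05,"x":0.025,"y":-0.07,"z":-0.02,"yaw":0},{"grip":0.05,"x":0.04,"y":-0.1122,"z":-0.02,"yaw":0},{"grip":0.05,"x":0.04,"y":-0.1122,"z":-0.02,"yaw":0},{"grip":0.05,"x":0.04,"y":-0.1122,"z":-0.02,"yaw":0}]' >/dev/null
python3 -c "
from h import *
save('wrist','tray.png')"
python3 -m crank '[{"grip":0.05,"x":0.009,"y":-0.033,"z":0,"yaw":0.1},{"grip":0.05,"x":0.018,"y":-0.066,"z":0,"yaw":0.2},{"grip":0.05,"x":0.027,"y":-0.099,"z":0,"yaw":0.3},{"grip":0.05,"x":0.036,"y":-0.132,"z":0,"yaw":0.4},{"grip":0.05,"x":0.0443,"y":-0.1641,"z":0,"yaw":0.473}]' >/dev/null
for i in 1 2; do python3 -m crank '[{"grip":0.05,"x":0,"y":0,"z":0,"yaw":0},{"grip":0.05,"x":0,"y":0,"z":0,"yaw":0},{"grip":0.05,"x":0,"y":0,"z":0,"yaw":0},{"grip":0.05,"x":0,"y":0,"z":0,"yaw":0},{"grip":0.05,"x":0,"y":0,"z":0,"yaw":0}]' | grep -E "pos|rot|time"; done
python3 - <<'E'
from h import *
c=camera_model("wrist");np.save("wc.npy",{k:np.array(v) for k,v in c.items()},allow_pickle=True)
save("wrist","cov.png")
a=cv2.imread("pics/raw_tray.png")[20:230];b=cv2.imread("pics/raw_cov.png")[20:230]
cv2.imwrite("pics/m.png",cv2.resize(np.vstack([a,b]),None,fx=1.42,fy=1.42,interpolation=cv2.INTER_CUBIC))
E
```

```text
time_s: 49.4
ee_pos: [484.9, 248.4, 159.9]
ee_rot: [180.0, 0.0, -12.0]
time_s: 49.82
ee_pos: [484.7, 250.0, 160.0]
ee_rot: [-180.0, -0.0, -11.9]
```

View pics/m.png

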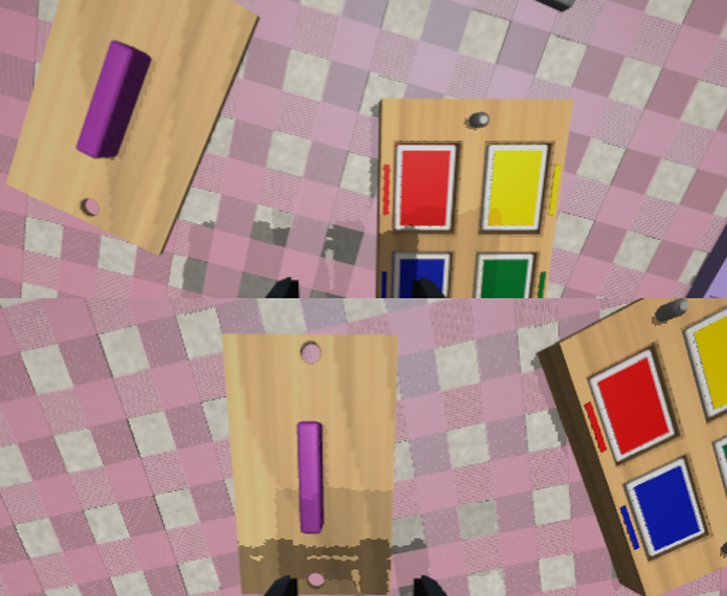

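Top: all four cakes are flush (red, yellow and blue, plus green at (503,275)). Bottom: the cover has far corners at (222,336) and (398,334), near corners at (241,593) and (390,595), holes at (311,352) and (316,579), and the handle from (310,423) to (310,532). Fitting the cover pose.

```bash
python3 - <<'E'
from fit import *
cm=np.load("wc.npy",allow_pickle=True).item()
f=lambda u,v:((u+.5)/1.42-.5,(v-298+.5)/1.42+19.5)
im=cv2.imread("pics/raw_cov.png");hsv=cv2.cvtColor(im,cv2.COLOR_BGR2HSV)
m=((hsv[...,0]>135)&(hsv[...,0]<160)&(hsv[...,1]>130)).astype(np.uint8)
k,l,st,ce=cv2.connectedComponentsWithStats(m);i=1+np.argmax(st[1:,4]);print(st[i],ce[i])
obs=[((100,63,8),f(222,336)),((100,-63,8),f(398,334)),((-100,-63,8),f(390,595)),((-100,63,8),f(241,593)),((88,0,8),f(311,352)),((-88,0,8),f(316,579)),
((40,8,38),f(299,423)),((40,-8,38),f(321,423))]
p,r=fit(cm,obs,[507,284,-12]);print(p.round(2));print(r.round(1).tolist())
from plan import plan
plan([(p[0],p[1],60,p[2]),(p[0],p[1],16,p[2])],[485,250,160,-11.95])
E
```

```text
[ 210  107   17   78 1143] [218.24496938 146.68941382]
[532.21 272.76 -12.16]
[[0.3, -1.5], [0.4, 0.8], [0.3, -0.0], [0.7, 0.9], [0.0, 0.6], [0.0, 1.6], [-1.6, -1.0], [-0.7, -0.9]]
(np.float64(532.2101136641581), np.float64(272.7569083573034), 60, np.float64(-12.163454343128148)) -> x 0.0415 y -0.0320 z 0.1000 yaw 0.004
(np.float64(532.2101136641581), np.float64(272.7569083573034), 16, np.float64(-12.163454343128148)) -> x -0.0000 y -0.0000 z 0.0440 yaw -0.000
[532.23 272.71  16.   -12.18]
```

The cover was knocked about 25 mm; it is now at (532.2, 272.8), -12.2°. Grasping the handle there.

```bash
python3 -m crank '[{"grip":0.05,"x":0.012,"y":-0.01,"z":0.025,"yaw":0},{"grip":0.05,"x":0.024,"y":-0.02,"z":0.05,"yaw":0},{"grip":0.05,"x":0.036,"y":-0.03,"z":0.075,"yaw":0.004},{"grip":0.05,"x":0.0415,"y":-0.032,"z":0.1,"yaw":0.004},{"grip":0.05,"x":0.0415,"y":-0.032,"z":0.1,"yaw":0.004}]' >/dev/null
python3 -m crank '[{"grip":0.05,"x":0,"y":0,"z":0,"yaw":0},{"grip":0.05,"x":0,"y":0,"z":0,"yaw":0},{"grip":0.05,"x":0,"y":0,"z":0.01,"yaw":0},{"grip":0.05,"x":0,"y":0,"z":0.02,"yaw":0},{"grip":0.05,"x":0,"y":0,"z":0.03,"yaw":0}]' |grep -E "pos|force"
python3 -m crank '[{"grip":0.05,"x":0,"y":0,"z":0.01,"yaw":0},{"grip":0.05,"x":0,"y":0,"z":0.018,"yaw":0},{"grip":0.05,"x":0,"y":0,"z":0.022,"yaw":0},{"grip":0.05,"x":0,"y":0,"z":0.024,"yaw":0},{"grip":0.05,"x":0,"y":0,"z":0.024,"yaw":0}]' |grep -E "pos|force|width"
for i in 1 2; do python3 -m crank '[{"grip":0,"x":0,"y":0,"z":0,"yaw":0},{"grip":0,"x":0,"y":0,"z":0,"yaw":0},{"grip":0,"x":0,"y":0,"z":0,"yaw":0},{"grip":0,"x":0,"y":0,"z":0,"yaw":0},{"grip":0,"x":0,"y":0,"z":0,"yaw":0}]' 55 |grep -E "pos|force|width"; done
```

```text
ee_pos: [531.9, 272.9, 30.2]
force: [-0.8, -0.5, -0.4]
gripper_force: 0.0
ee_pos: [531.6, 272.7, 5.3]
force: [-0.9, 0.3, -0.1]
gripper_width: 49.9
gripper_force: 0.0
ee_pos: [532.0, 272.9, 6.2]
force: [0.3, 1.5, -0.1]
gripper_width: 19.3
gripper_force: 0.0
ee_pos: [532.1, 273.1, 6.2]
force: [-0.9, 0.7, 1.8]
gripper_width: 15.8
gripper_force: 55.0
```

```bash
python3 -m crank '[{"grip":0,"x":0,"y":0,"z":-0.01,"yaw":0},{"grip":0,"x":0,"y":0,"z":-0.03,"yaw":0},{"grip":0,"x":0,"y":0,"z":-0.055,"yaw":0},{"grip":0,"x":0,"y":0,"z":-0.08,"yaw":0},{"grip":0,"x":0,"y":0,"z":-0.09,"yaw":0}]' |grep -E "width|force"
python3 -m crank '[{"grip":0,"x":0,"y":0,"z":0,"yaw":0},{"grip":0,"x":0,"y":0,"z":0,"yaw":0},{"grip":0,"x":0,"y":0,"z":0,"yaw":0},{"grip":0,"x":0,"y":0,"z":0,"yaw":0},{"grip":0,"x":0,"y":0,"z":0,"yaw":0}]' |grep -E "width|force|pos"
cat > cov.py <<'E'
from h import *
# held cover: fit (x,y,yaw) in tool frame from handle-free features: board far edge/far hole by hand picks later; here purple handle top
def look(tag):
    s=state();c=camera_model("wrist");np.save(tag+".npy",{**{k:np.array(v) for k,v in c.items()},"pos":s["ee_pos"],"rot":s["ee_rot"]},allow_pickle=True)
    im=grab_frame("wrist")[:,:,::-1];cv2.imwrite("pics/raw_%s.png"%tag,im);return c,im,s
E
python3 - <<'E'
from cov import *
c,im,s=look("k1")
R=Ro.from_euler('xyz',s["ee_rot"],degrees=True).as_matrix()
# predicted board outline if x offset 0, underside = TCP-6
T=lambda x,y,z:s["ee_pos"]+R@np.array([x,y,0])+[0,0,z]
P=proj(c,[T(100,-63,2),T(100,63,2),T(88,0,2),T(95,0,2),T(81,0,2)]);print(P.round(1))
g=cv2.cvtColor(im,cv2.COLOR_BGR2GRAY).astype(int)
for u in(200,220,290,320): print(u,[int(im[v,u,0]) for v in range(int(P[0,1])-10,int(P[0,1])+12)])
u=int(round(P[2,0]));print(u,[int(im[v,u,0]) for v in range(int(P[3,1])-8,int(P[4,1])+8)],int(P[3,1])-8)
v=int(round(P[2,1]));print(v,[int(im[v,x,0]) for x in range(u-16,u+17)],u-16)
E
```

```text
force: [-0.3, 0.3, -3.5]
gripper_width: 16.0
gripper_force: 55.0
ee_pos: [531.0, 272.4, 94.3]
force: [-0.0, -1.0, -3.0]
gripper_width: 15.5
gripper_force: 55.0
[[136.3  68.9]
 [363.3  69.3]
 [249.8  92.1]
 [249.8  78.9]
 [249.8 105.1]]
200 [150, 151, 152, 152, 152, 152, 152, 154, 159, 148, 118, 108, 109, 108, 109, 108, 109, 110, 110, 110, 109, 110]
220 [166, 166, 165, 165, 167, 167, 166, 165, 164, 158, 125, 114, 114, 115, 114, 115, 114, 116, 116, 116, 116, 115]
290 [169, 166, 164, 164, 165, 166, 167, 169, 170, 164, 115, 106, 106, 106, 106, 104, 104, 105, 105, 105, 106, 105]
320 [156, 157, 159, 168, 164, 163, 163, 163, 163, 157, 124, 114, 113, 114, 114, 114, 114, 114, 115, 114, 115, 115]
250 [114, 114, 115, 114, 115, 112, 77, 67, 50, 109, 166, 167, 165, 165, 166, 165, 166, 166, 166, 166, 166, 165, 165, 166, 165, 164, 169, 165, 165, 165, 165, 168, 169, 169, 97, 102, 115, 114, 114, 114, 114, 114, 114] 70
92 [120, 119, 101, 83, 112, 146, 157, 157, 157, 145, 148, 145, 150, 169, 169, 165, 165, 166, 166, 166, 165, 166, 165, 165, 165, 165, 166, 149, 111, 92, 108, 117, 117] 234
```

The cover in the hand sits +0.65 mm ahead of the TCP with no y offset, by the board's edge and hole. Carry it over the pins.

```bash
python3 - <<'E'
from plan import *
plan([(522,150,96,-12.18),(503.7,1.9,96,15.1)],[532.2,272.7,96,-12.18])
E
```

```text
(522, 150, 96, -12.18) -> x 0.0159 y 0.1221 z -0.0000 yaw -0.000
(503.7, 1.9, 96, 15.1) -> x 0.0134 y 0.1486 z -0.0000 yaw -0.476
[503.73   1.91  96.    15.09]
```

```bash
python3 -m crank '[{"grip":0,"x":0.002,"y":0.016,"z":0,"yaw":0},{"grip":0,"x":0.005,"y":0.04,"z":0,"yaw":0},{"grip":0,"x":0.009,"y":0.07,"z":0,"yaw":0},{"grip":0,"x":0.013,"y":0.098,"z":0,"yaw":0},{"grip":0,"x":0.0159,"y":0.1221,"z":0,"yaw":0}]' |grep -E "width|force"
python3 -m crank '[{"grip":0,"x":0.003,"y":0.034,"z":0,"yaw":-0.1},{"grip":0,"x":0.006,"y":0.068,"z":0,"yaw":-0.2},{"grip":0,"x":0.009,"y":0.1,"z":0,"yaw":-0.3},{"grip":0,"x":0.012,"y":0.13,"z":0,"yaw":-0.4},{"grip":0,"x":0.0134,"y":0.1486,"z":0,"yaw":-0.476}]' |grep -E "width|force"
for i in 1 2; do python3 -m crank '[{"grip":0,"x":0,"y":0,"z":0,"yaw":0},{"grip":0,"x":0,"y":0,"z":0,"yaw":0},{"grip":0,"x":0,"y":0,"z":0,"yaw":0},{"grip":0,"x":0,"y":0,"z":0,"yaw":0},{"grip":0,"x":0,"y":0,"z":0,"yaw":0}]' |grep -E "width|force|pos|rot"; done
python3 - <<'E'
from cov import *
c,im,s=look("k2")
R=Ro.from_euler('xyz',s["ee_rot"],degrees=True).as_matrix()
T=lambda x,y,z:s["ee_pos"]+R@np.array([x,y,0])+[0,0,z]
P=proj(c,[T(100,-63,2),T(100,63,2),T(88,0,2),T(95,0,2),T(81,0,2)]);print(P.round(1))
for u in(200,220,290,320): print(u,[int(im[v,u,0]) for v in range(int(P[0,1])-10,int(P[0,1])+12)])
a=np.radians(15.1);pin=np.array([504.3+88*np.cos(a),2.1+88*np.sin(a),54]);print("pin tip px",proj(c,[pin]))
cv2.imwrite("pics/k2.png",cv2.resize(im[40:180,160:350],None,fx=4,fy=4,interpolation=cv2.INTER_CUBIC))
u,v=P[2].round().astype(int)
for y in range(v-15,v+16,3): print(y,im[y,u-15:u+16:2,0].tolist())
E
```

```text
force: [0.3, 0.1, -3.0]
gripper_width: 15.9
gripper_force: 55.0
force: [-0.2, -0.1, -4.0]
gripper_width: 15.7
gripper_force: 55.0
ee_pos: [503.6, 2.8, 95.9]
ee_rot: [-180.0, 0.0, 15.2]
force: [-0.2, 0.4, -4.2]
gripper_width: 15.8
gripper_force: 55.0
ee_pos: [503.5, 2.2, 95.9]
ee_rot: [180.0, 0.0, 15.1]
force: [-1.2, -0.5, -3.4]
gripper_width: 15.5
gripper_force: 55.0
[[137.1  68.9]
 [364.   69.3]
 [250.6  92.2]
 [250.6  78.9]
 [250.5 105.1]]
200 [173, 175, 175, 175, 175, 172, 172, 162, 147, 144, 117, 109, 109, 109, 109, 108, 109, 111, 111, 110, 110, 109]
220 [177, 178, 178, 177, 177, 177, 177, 177, 176, 172, 129, 115, 115, 115, 115, 115, 115, 116, 116, 116, 116, 116]
290 [185, 185, 185, 186, 185, 186, 186, 185, 185, 178, 124, 107, 107, 107, 107, 105, 105, 106, 106, 106, 106, 106]
320 [180, 180, 181, 186, 181, 177, 163, 179, 172, 165, 126, 115, 114, 114, 114, 115, 115, 116, 116, 115, 115, 116]
pin tip px [[250.77582742  94.99978521]]
77 [121, 120, 121, 120, 100, 81, 78, 72, 43, 60, 96, 118, 119, 118, 117, 117]
80 [121, 121, 95, 80, 51, 92, 106, 107, 109, 98, 53, 81, 98, 118, 118, 118]
83 [121, 101, 54, 94, 108, 104, 100, 107, 108, 107, 105, 80, 71, 97, 118, 117]
86 [117, 79, 84, 92, 92, 92, 92, 94, 94, 91, 90, 90, 76, 71, 110, 117]
89 [107, 65, 76, 92, 92, 49, 54, 58, 65, 88, 71, 48, 47, 68, 107, 117]
92 [104, 65, 48, 49, 52, 59, 72, 90, 86, 68, 60, 61, 54, 70, 108, 117]
95 [113, 85, 49, 50, 56, 63, 96, 99, 102, 82, 57, 62, 60, 66, 114, 117]
98 [120, 109, 76, 49, 51, 68, 87, 101, 91, 57, 52, 48, 81, 98, 117, 117]
101 [120, 120, 108, 90, 50, 51, 63, 58, 55, 50, 48, 90, 109, 117, 118, 117]
104 [119, 120, 119, 120, 112, 98, 97, 95, 77, 93, 111, 118, 119, 117, 117, 116]
107 [119, 119, 119, 119, 119, 117, 116, 115, 113, 114, 116, 116, 117, 116, 116, 115]
```

The far pin appears through the hole at about (249.6,95), as predicted. Lowering.

```bash
python3 -m crank '[{"grip":0,"x":0,"y":0,"z":0.008,"yaw":0},{"grip":0,"x":0,"y":0,"z":0.018,"yaw":0},{"grip":0,"x":0,"y":0,"z":0.026,"yaw":0},{"grip":0,"x":0,"y":0,"z":0.032,"yaw":0},{"grip":0,"x":0,"y":0,"z":0.034,"yaw":0}]' |grep -E "width|force|pos"
for i in 1 2 3; do python3 -m crank '[{"grip":0,"x":0,"y":0,"z":0.0,"yaw":0},{"grip":0,"x":0,"y":0,"z":0.001,"yaw":0},{"grip":0,"x":0,"y":0,"z":0.0025,"yaw":0},{"grip":0,"x":0,"y":0,"z":0.004,"yaw":0},{"grip":0,"x":0,"y":0,"z":0.004,"yaw":0}]' |grep -E "width|force|pos"; done
```

```text
ee_pos: [502.3, 2.0, 60.2]
force: [-0.7, -0.4, -4.9]
gripper_width: 15.8
gripper_force: 55.0
ee_pos: [503.5, 2.0, 57.9]
force: [-0.7, -0.4, -4.3]
gripper_width: 15.9
gripper_force: 55.0
ee_pos: [503.2, 2.1, 53.6]
force: [-0.1, -0.4, -4.1]
gripper_width: 15.8
gripper_force: 55.0
ee_pos: [503.2, 2.0, 49.6]
force: [-0.6, -0.3, -4.5]
gripper_width: 15.8
gripper_force: 55.0
```

Pins are through (underside at 43.6, below the 54 tips) with no contact. Continuing down.

```bash
for i in 1 2 3; do python3 -m crank '[{"grip":0,"x":0,"y":0,"z":0.0005,"yaw":0},{"grip":0,"x":0,"y":0,"z":0.001,"yaw":0},{"grip":0,"x":0,"y":0,"z":0.0018,"yaw":0},{"grip":0,"x":0,"y":0,"z":0.0026,"yaw":0},{"grip":0,"x":0,"y":0,"z":0.0026,"yaw":0}]' |grep -E " |force|pos"|grep -E "^force|pos"; done
```

```text
ee_pos: [503.4, 2.0, 47.2]
force: [0.1, -0.8, -4.5]
ee_pos: [503.4, 2.0, 44.6]
force: [0.4, -0.5, -3.8]
ee_pos: [503.6, 2.0, 42.2]
force: [0.4, 0.3, -4.1]
```

```bash
python3 -m crank '[{"grip":0,"x":0,"y":0,"z":0.0003,"yaw":0},{"grip":0,"x":0,"y":0,"z":0.0006,"yaw":0},{"grip":0,"x":0,"y":0,"z":0.001,"yaw":0},{"grip":0,"x":0,"y":0,"z":0.001,"yaw":0},{"grip":0,"x":0,"y":0,"z":0.001,"yaw":0}]' |grep -E "^force|pos"
python3 -m crank '[{"grip":0.02,"x":0,"y":0,"z":0,"yaw":0},{"grip":0.03,"x":0,"y":0,"z":0,"yaw":0},{"grip":0.05,"x":0,"y":0,"z":0,"yaw":0},{"grip":0.05,"x":0,"y":0,"z":0,"yaw":0},{"grip":0.05,"x":0,"y":0,"z":0,"yaw":0}]' |grep -E "^force|pos|width"
python3 -m crank '[{"grip":0.05,"x":0,"y":0,"z":0,"yaw":0},{"grip":0.05,"x":0,"y":0,"z":-0.01,"yaw":0},{"grip":0.05,"x":0,"y":0,"z":-0.03,"yaw":0},{"grip":0.05,"x":0,"y":0,"z":-0.06,"yaw":0},{"grip":0.05,"x":0,"y":0,"z":-0.09,"yaw":0}]' |grep -E "^force|pos|width"
python3 -m crank '[{"grip":0.05,"x":-0.03,"y":0,"z":-0.03,"yaw":0},{"grip":0.05,"x":-0.06,"y":0,"z":-0.06,"yaw":0},{"grip":0.05,"x":-0.08,"y":0,"z":-0.08,"yaw":0},{"grip":0.05,"x":-0.08,"y":0,"z":-0.08,"yaw":0},{"grip":0.05,"x":-0.08,"y":0,"z":-0.08,"yaw":0}]' >/dev/null
python3 - <<'E'
from h import *
save("wrist","f.png");save("scene","g.png")
a=cv2.resize(cv2.imread("pics/raw_f.png")[0:260,100:420],(400,325));b=cv2.resize(cv2.imread("pics/raw_g.png")[120:320,140:420],(400,325*400//455))
o=np.zeros((330,800,3),np.uint8);o[:325,:400]=a;o[:b.shape[0],400:]=b;cv2.imwrite("pics/fin.png",o)
E
```

```text
ee_pos: [503.6, 2.0, 42.1]
force: [-2.0, -0.8, 6.7]
ee_pos: [503.6, 2.0, 41.1]
force: [0.3, 0.8, 0.6]
gripper_width: 43.3
ee_pos: [502.9, 2.0, 132.3]
force: [1.1, 0.5, -0.4]
gripper_width: 49.9
```

View pics/fin.png

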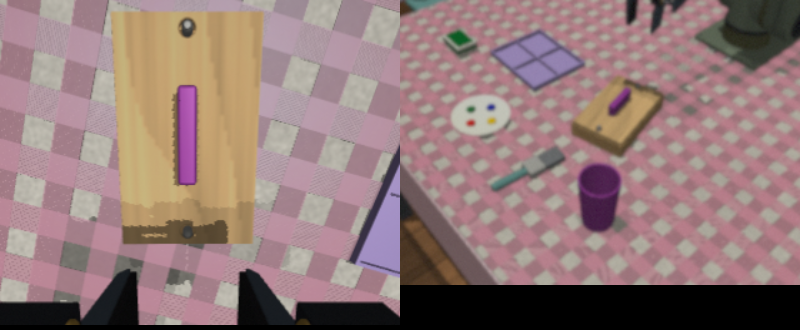

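The cover lies flat on the tray with pins showing through both holes, at (187,27) and (187,231). The bin is empty, the cup, plate and brush are undisturbed, and the robot is clear.

```bash
python3 -c "
from workcell import *
print(state()['time_s']);print(job_done())"
```

```text
59.2333
the job is handed in; nothing more can be done
None
```

The job is handed in at 59 s of the 210 s: all four paint cakes are pressed flush in their own wells, the cover lies flat over both pins with the handle up, and the cup, plate, brush and look-alike green block were left alone.

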